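# Load phone boards in the indexing turntable and index them to the camera

## Task

Turn the turntable until its slots face the loading side towards the robot and it clicks into that detent, then raise the clamp lever fully and slide every phone board there is fully home into a slot of its own, lying flat with the blue end first. Then shut the clamp lever right down behind them, and with the boards clamped turn the table a quarter turn to the detent where the boards' slots face the inspection camera; leave the phone, jar and screwdriver where they are.

Things in the scene. Friction and masses are not known exactly. Their poses are not given: they have to be found in the camera images.
- stand: Fixed stand of the turntable; origin on the table on the turntable axis. Black disc 250 mm across, 13 mm high. On its -y side, 222 mm from the axis, a grey camera (50 x 45, 75 mm high) looks at the axis; on its +x side, 160 to 197 mm from the axis, the detent housing, 28 mm high. Its -x side is the loading side, roughly facing the robot.
- turntable (a joint): Angle (rad, counter-clockwise from above, -1.95 to 1.95) of the turntable, a round aluminium platen 320 mm across, top 25 mm above the table. Spring detents at -1.571, 0, 1.571 draw it in over the last 0.05 rad; about 7 N at the post to leave. At 0 the slots open to the stand's -x (loading side), at 1.571 to the camera. Stays where it is left.
- post (a point): Turning post: upright black round post 16 mm across, 62 mm high, on the platen 115 mm from the axis, behind the slot block. This point is on its axis, 45 mm above the platen (17 mm below its top). It can be gripped from above and led round the axis.
- lever (a joint): Angle (rad) of the clamp lever: 0 shut (arms level), 1.8 fully raised; stays where left. Two thin steel arms 105 mm long at +-108 mm either side of the slot block, joined by a round cross bar 10 mm across. Hinge axis along the turntable's y, 26 mm above the platen, behind the block. Shut, the bar lies 3.5 mm behind the grips of home boards and bars the slots.
- lever_grip (a point): Middle of the free black sleeve (26 mm long, 11 mm across) on the cross bar's overhanging end, to be gripped from above across the bar (fingers closing square to the bar). Lies 104.5 mm from the hinge axis; 26 mm above the platen when shut.
- lever_hinge (a point): Point on the lever's hinge axis in line with lever_grip.
- slot0 (a point): Slot 0 of four alike, 48 mm apart along y, in the dark block on the platen. The point is where the origin of a fully home board lies: on the platen top, 14 mm before the block's front face, on the slot's middle line. Axes are the turntable's: x points into the slot, z up. Slot 38 mm wide, 9 high, 56 deep, floor = platen; block top 15 mm above the platen.
- slot1 (a point): Slot 1 of four alike, 48 mm apart along y, in the dark block on the platen. The point is where the origin of a fully home board lies: on the platen top, 14 mm before the block's front face, on the slot's middle line. Axes are the turntable's: x points into the slot, z up. Slot 38 mm wide, 9 high, 56 deep, floor = platen; block top 15 mm above the platen.
- slot2 (a point): Slot 2 of four alike, 48 mm apart along y, in the dark block on the platen. The point is where the origin of a fully home board lies: on the platen top, 14 mm before the block's front face, on the slot's middle line. Axes are the turntable's: x points into the slot, z up. Slot 38 mm wide, 9 high, 56 deep, floor = platen; block top 15 mm above the platen.
- slot3 (a point): Slot 3 of four alike, 48 mm apart along y, in the dark block on the platen. The point is where the origin of a fully home board lies: on the platen top, 14 mm before the block's front face, on the slot's middle line. Axes are the turntable's: x points into the slot, z up. Slot 38 mm wide, 9 high, 56 deep, floor = platen; block top 15 mm above the platen.
- board0: Phone board on a carrier, 60 g, lying flat: black upright grip 28 (x) x 16 (y) x 36 mm high, and in front (+x) a flat blue board 5 mm thick, 32 mm wide, from 14 to 50 mm ahead of the origin, then a tongue 20 mm wide to 62 mm. Origin: centre of the grip's underside. Home in a slot, the grip's front meets the block. May be absent.
- board1: Phone board on a carrier, 60 g, lying flat: black upright grip 28 (x) x 16 (y) x 36 mm high, and in front (+x) a flat blue board 5 mm thick, 32 mm wide, from 14 to 50 mm ahead of the origin, then a tongue 20 mm wide to 62 mm. Origin: centre of the grip's underside. Home in a slot, the grip's front meets the block. May be absent.
- board2: Phone board on a carrier, 60 g, lying flat: black upright grip 28 (x) x 16 (y) x 36 mm high, and in front (+x) a flat blue board 5 mm thick, 32 mm wide, from 14 to 50 mm ahead of the origin, then a tongue 20 mm wide to 62 mm. Origin: centre of the grip's underside. Home in a slot, the grip's front meets the block. May be absent.
- board3: Phone board on a carrier, 60 g, lying flat: black upright grip 28 (x) x 16 (y) x 36 mm high, and in front (+x) a flat blue board 5 mm thick, 32 mm wide, from 14 to 50 mm ahead of the origin, then a tongue 20 mm wide to 62 mm. Origin: centre of the grip's underside. Home in a slot, the grip's front meets the block. May be absent.
- board0_tip (a point): Tip of board0's tongue, on its middle line at its underside, 62 mm ahead of board0's origin.
- board1_tip (a point): Tip of board1's tongue, on its middle line at its underside, 62 mm ahead of board1's origin.
- board2_tip (a point): Tip of board2's tongue, on its middle line at its underside, 62 mm ahead of board2's origin.
- board3_tip (a point): Tip of board3's tongue, on its middle line at its underside, 62 mm ahead of board3's origin.
- phone: Bystander: white phone 137 x 70 x 8 mm lying flat; origin under its centre.
- jar: Bystander: small amber glass jar 48 mm across, 50 mm high; origin under its centre.
- driver: Bystander: small screwdriver 150 mm long lying flat.

How it is judged (in metres and radians):
On the way, in this order (a step that is already met when the one before it is completed fails the run):
1. the turntable rests in the loading detent, its slots facing the loading side (value of joint turntable between -0.05 and 0.05 rad and velocity of joint turntable between -0.1 and 0.1 rad/s), for 0.2 s.
2. the clamp lever is raised fully, the turntable still in the loading detent (value of joint turntable between -0.05 and 0.05 rad and value of joint lever above 1.45 rad), for 0.2 s.
3. every board is fully home in a slot, lever raised, turntable in the loading detent (all of step 2 and ((x of board0_tip in the frame of slot0 between 0.057 and 0.067 m and y of board0_tip in the frame of slot0 between -0.007 and 0.007 m and y of board0 in the frame of slot0 between -0.007 and 0.007 m and z of board0 in the frame of slot0 between -0.005 and 0.005 m and angle between board0's own z axis and vertical below 0.12 rad) or (x of board0_tip in the frame of slot1 between 0.057 and 0.067 m and y of board0_tip in the frame of slot1 between -0.007 and 0.007 m and y of board0 in the frame of slot1 between -0.007 and 0.007 m and z of board0 in the frame of slot1 between -0.005 and 0.005 m and angle between board0's own z axis and vertical below 0.12 rad) or (x of board0_tip in the frame of slot2 between 0.057 and 0.067 m and y of board0_tip in the frame of slot2 between -0.007 and 0.007 m and y of board0 in the frame of slot2 between -0.007 and 0.007 m and z of board0 in the frame of slot2 between -0.005 and 0.005 m and angle between board0's own z axis and vertical below 0.12 rad) or (x of board0_tip in the frame of slot3 between 0.057 and 0.067 m and y of board0_tip in the frame of slot3 between -0.007 and 0.007 m and y of board0 in the frame of slot3 between -0.007 and 0.007 m and z of board0 in the frame of slot3 between -0.005 and 0.005 m and angle between board0's own z axis and vertical below 0.12 rad)) and ((x of board1_tip in the frame of slot0 between 0.057 and 0.067 m and y of board1_tip in the frame of slot0 between -0.007 and 0.007 m and y of board1 in the frame of slot0 between -0.007 and 0.007 m and z of board1 in the frame of slot0 between -0.005 and 0.005 m and angle between board1's own z axis and vertical below 0.12 rad) or (x of board1_tip in the frame of slot1 between 0.057 and 0.067 m and y of board1_tip in the frame of slot1 between -0.007 and 0.007 m and y of board1 in the frame of slot1 between -0.007 and 0.007 m and z of board1 in the frame of slot1 between -0.005 and 0.005 m and angle between board1's own z axis and vertical below 0.12 rad) or (x of board1_tip in the frame of slot2 between 0.057 and 0.067 m and y of board1_tip in the frame of slot2 between -0.007 and 0.007 m and y of board1 in the frame of slot2 between -0.007 and 0.007 m and z of board1 in the frame of slot2 between -0.005 and 0.005 m and angle between board1's own z axis and vertical below 0.12 rad) or (x of board1_tip in the frame of slot3 between 0.057 and 0.067 m and y of board1_tip in the frame of slot3 between -0.007 and 0.007 m and y of board1 in the frame of slot3 between -0.007 and 0.007 m and z of board1 in the frame of slot3 between -0.005 and 0.005 m and angle between board1's own z axis and vertical below 0.12 rad)) and ((x of board2_tip in the frame of slot0 between 0.057 and 0.067 m and y of board2_tip in the frame of slot0 between -0.007 and 0.007 m and y of board2 in the frame of slot0 between -0.007 and 0.007 m and z of board2 in the frame of slot0 between -0.005 and 0.005 m and angle between board2's own z axis and vertical below 0.12 rad) or (x of board2_tip in the frame of slot1 between 0.057 and 0.067 m and y of board2_tip in the frame of slot1 between -0.007 and 0.007 m and y of board2 in the frame of slot1 between -0.007 and 0.007 m and z of board2 in the frame of slot1 between -0.005 and 0.005 m and angle between board2's own z axis and vertical below 0.12 rad) or (x of board2_tip in the frame of slot2 between 0.057 and 0.067 m and y of board2_tip in the frame of slot2 between -0.007 and 0.007 m and y of board2 in the frame of slot2 between -0.007 and 0.007 m and z of board2 in the frame of slot2 between -0.005 and 0.005 m and angle between board2's own z axis and vertical below 0.12 rad) or (x of board2_tip in the frame of slot3 between 0.057 and 0.067 m and y of board2_tip in the frame of slot3 between -0.007 and 0.007 m and y of board2 in the frame of slot3 between -0.007 and 0.007 m and z of board2 in the frame of slot3 between -0.005 and 0.005 m and angle between board2's own z axis and vertical below 0.12 rad)) and ((x of board3_tip in the frame of slot0 between 0.057 and 0.067 m and y of board3_tip in the frame of slot0 between -0.007 and 0.007 m and y of board3 in the frame of slot0 between -0.007 and 0.007 m and z of board3 in the frame of slot0 between -0.005 and 0.005 m and angle between board3's own z axis and vertical below 0.12 rad) or (x of board3_tip in the frame of slot1 between 0.057 and 0.067 m and y of board3_tip in the frame of slot1 between -0.007 and 0.007 m and y of board3 in the frame of slot1 between -0.007 and 0.007 m and z of board3 in the frame of slot1 between -0.005 and 0.005 m and angle between board3's own z axis and vertical below 0.12 rad) or (x of board3_tip in the frame of slot2 between 0.057 and 0.067 m and y of board3_tip in the frame of slot2 between -0.007 and 0.007 m and y of board3 in the frame of slot2 between -0.007 and 0.007 m and z of board3 in the frame of slot2 between -0.005 and 0.005 m and angle between board3's own z axis and vertical below 0.12 rad) or (x of board3_tip in the frame of slot3 between 0.057 and 0.067 m and y of board3_tip in the frame of slot3 between -0.007 and 0.007 m and y of board3 in the frame of slot3 between -0.007 and 0.007 m and z of board3 in the frame of slot3 between -0.005 and 0.005 m and angle between board3's own z axis and vertical below 0.12 rad))), for 0.2 s.
4. the clamp lever is shut behind the boards, turntable in the loading detent (value of joint turntable between -0.05 and 0.05 rad and value of joint lever below 0.1 rad and ((x of board0_tip in the frame of slot0 between 0.057 and 0.067 m and y of board0_tip in the frame of slot0 between -0.007 and 0.007 m and y of board0 in the frame of slot0 between -0.007 and 0.007 m and z of board0 in the frame of slot0 between -0.005 and 0.005 m and angle between board0's own z axis and vertical below 0.12 rad) or (x of board0_tip in the frame of slot1 between 0.057 and 0.067 m and y of board0_tip in the frame of slot1 between -0.007 and 0.007 m and y of board0 in the frame of slot1 between -0.007 and 0.007 m and z of board0 in the frame of slot1 between -0.005 and 0.005 m and angle between board0's own z axis and vertical below 0.12 rad) or (x of board0_tip in the frame of slot2 between 0.057 and 0.067 m and y of board0_tip in the frame of slot2 between -0.007 and 0.007 m and y of board0 in the frame of slot2 between -0.007 and 0.007 m and z of board0 in the frame of slot2 between -0.005 and 0.005 m and angle between board0's own z axis and vertical below 0.12 rad) or (x of board0_tip in the frame of slot3 between 0.057 and 0.067 m and y of board0_tip in the frame of slot3 between -0.007 and 0.007 m and y of board0 in the frame of slot3 between -0.007 and 0.007 m and z of board0 in the frame of slot3 between -0.005 and 0.005 m and angle between board0's own z axis and vertical below 0.12 rad)) and ((x of board1_tip in the frame of slot0 between 0.057 and 0.067 m and y of board1_tip in the frame of slot0 between -0.007 and 0.007 m and y of board1 in the frame of slot0 between -0.007 and 0.007 m and z of board1 in the frame of slot0 between -0.005 and 0.005 m and angle between board1's own z axis and vertical below 0.12 rad) or (x of board1_tip in the frame of slot1 between 0.057 and 0.067 m and y of board1_tip in the frame of slot1 between -0.007 and 0.007 m and y of board1 in the frame of slot1 between -0.007 and 0.007 m and z of board1 in the frame of slot1 between -0.005 and 0.005 m and angle between board1's own z axis and vertical below 0.12 rad) or (x of board1_tip in the frame of slot2 between 0.057 and 0.067 m and y of board1_tip in the frame of slot2 between -0.007 and 0.007 m and y of board1 in the frame of slot2 between -0.007 and 0.007 m and z of board1 in the frame of slot2 between -0.005 and 0.005 m and angle between board1's own z axis and vertical below 0.12 rad) or (x of board1_tip in the frame of slot3 between 0.057 and 0.067 m and y of board1_tip in the frame of slot3 between -0.007 and 0.007 m and y of board1 in the frame of slot3 between -0.007 and 0.007 m and z of board1 in the frame of slot3 between -0.005 and 0.005 m and angle between board1's own z axis and vertical below 0.12 rad)) and ((x of board2_tip in the frame of slot0 between 0.057 and 0.067 m and y of board2_tip in the frame of slot0 between -0.007 and 0.007 m and y of board2 in the frame of slot0 between -0.007 and 0.007 m and z of board2 in the frame of slot0 between -0.005 and 0.005 m and angle between board2's own z axis and vertical below 0.12 rad) or (x of board2_tip in the frame of slot1 between 0.057 and 0.067 m and y of board2_tip in the frame of slot1 between -0.007 and 0.007 m and y of board2 in the frame of slot1 between -0.007 and 0.007 m and z of board2 in the frame of slot1 between -0.005 and 0.005 m and angle between board2's own z axis and vertical below 0.12 rad) or (x of board2_tip in the frame of slot2 between 0.057 and 0.067 m and y of board2_tip in the frame of slot2 between -0.007 and 0.007 m and y of board2 in the frame of slot2 between -0.007 and 0.007 m and z of board2 in the frame of slot2 between -0.005 and 0.005 m and angle between board2's own z axis and vertical below 0.12 rad) or (x of board2_tip in the frame of slot3 between 0.057 and 0.067 m and y of board2_tip in the frame of slot3 between -0.007 and 0.007 m and y of board2 in the frame of slot3 between -0.007 and 0.007 m and z of board2 in the frame of slot3 between -0.005 and 0.005 m and angle between board2's own z axis and vertical below 0.12 rad)) and ((x of board3_tip in the frame of slot0 between 0.057 and 0.067 m and y of board3_tip in the frame of slot0 between -0.007 and 0.007 m and y of board3 in the frame of slot0 between -0.007 and 0.007 m and z of board3 in the frame of slot0 between -0.005 and 0.005 m and angle between board3's own z axis and vertical below 0.12 rad) or (x of board3_tip in the frame of slot1 between 0.057 and 0.067 m and y of board3_tip in the frame of slot1 between -0.007 and 0.007 m and y of board3 in the frame of slot1 between -0.007 and 0.007 m and z of board3 in the frame of slot1 between -0.005 and 0.005 m and angle between board3's own z axis and vertical below 0.12 rad) or (x of board3_tip in the frame of slot2 between 0.057 and 0.067 m and y of board3_tip in the frame of slot2 between -0.007 and 0.007 m and y of board3 in the frame of slot2 between -0.007 and 0.007 m and z of board3 in the frame of slot2 between -0.005 and 0.005 m and angle between board3's own z axis and vertical below 0.12 rad) or (x of board3_tip in the frame of slot3 between 0.057 and 0.067 m and y of board3_tip in the frame of slot3 between -0.007 and 0.007 m and y of board3 in the frame of slot3 between -0.007 and 0.007 m and z of board3 in the frame of slot3 between -0.005 and 0.005 m and angle between board3's own z axis and vertical below 0.12 rad))), for 0.2 s.
5. the turntable rests in the inspection detent (value of joint turntable between 1.5208 and 1.6208 rad and velocity of joint turntable between -0.1 and 0.1 rad/s and value of joint lever below 0.1 rad), for 0.2 s.
At the end, for the whole second after the job is handed in: The turntable is within 0.05 rad of the inspection detent (1.571), at rest; the lever is shut (below 0.1 rad); every board present lies flat in a slot, within 5 mm of fully home along it and in height and 7 mm of its middle line; all is released and at rest (all of step 5 and ((x of board0_tip in the frame of slot0 between 0.057 and 0.067 m and y of board0_tip in the frame of slot0 between -0.007 and 0.007 m and y of board0 in the frame of slot0 between -0.007 and 0.007 m and z of board0 in the frame of slot0 between -0.005 and 0.005 m and angle between board0's own z axis and vertical below 0.12 rad) or (x of board0_tip in the frame of slot1 between 0.057 and 0.067 m and y of board0_tip in the frame of slot1 between -0.007 and 0.007 m and y of board0 in the frame of slot1 between -0.007 and 0.007 m and z of board0 in the frame of slot1 between -0.005 and 0.005 m and angle between board0's own z axis and vertical below 0.12 rad) or (x of board0_tip in the frame of slot2 between 0.057 and 0.067 m and y of board0_tip in the frame of slot2 between -0.007 and 0.007 m and y of board0 in the frame of slot2 between -0.007 and 0.007 m and z of board0 in the frame of slot2 between -0.005 and 0.005 m and angle between board0's own z axis and vertical below 0.12 rad) or (x of board0_tip in the frame of slot3 between 0.057 and 0.067 m and y of board0_tip in the frame of slot3 between -0.007 and 0.007 m and y of board0 in the frame of slot3 between -0.007 and 0.007 m and z of board0 in the frame of slot3 between -0.005 and 0.005 m and angle between board0's own z axis and vertical below 0.12 rad)) and ((x of board1_tip in the frame of slot0 between 0.057 and 0.067 m and y of board1_tip in the frame of slot0 between -0.007 and 0.007 m and y of board1 in the frame of slot0 between -0.007 and 0.007 m and z of board1 in the frame of slot0 between -0.005 and 0.005 m and angle between board1's own z axis and vertical below 0.12 rad) or (x of board1_tip in the frame of slot1 between 0.057 and 0.067 m and y of board1_tip in the frame of slot1 between -0.007 and 0.007 m and y of board1 in the frame of slot1 between -0.007 and 0.007 m and z of board1 in the frame of slot1 between -0.005 and 0.005 m and angle between board1's own z axis and vertical below 0.12 rad) or (x of board1_tip in the frame of slot2 between 0.057 and 0.067 m and y of board1_tip in the frame of slot2 between -0.007 and 0.007 m and y of board1 in the frame of slot2 between -0.007 and 0.007 m and z of board1 in the frame of slot2 between -0.005 and 0.005 m and angle between board1's own z axis and vertical below 0.12 rad) or (x of board1_tip in the frame of slot3 between 0.057 and 0.067 m and y of board1_tip in the frame of slot3 between -0.007 and 0.007 m and y of board1 in the frame of slot3 between -0.007 and 0.007 m and z of board1 in the frame of slot3 between -0.005 and 0.005 m and angle between board1's own z axis and vertical below 0.12 rad)) and ((x of board2_tip in the frame of slot0 between 0.057 and 0.067 m and y of board2_tip in the frame of slot0 between -0.007 and 0.007 m and y of board2 in the frame of slot0 between -0.007 and 0.007 m and z of board2 in the frame of slot0 between -0.005 and 0.005 m and angle between board2's own z axis and vertical below 0.12 rad) or (x of board2_tip in the frame of slot1 between 0.057 and 0.067 m and y of board2_tip in the frame of slot1 between -0.007 and 0.007 m and y of board2 in the frame of slot1 between -0.007 and 0.007 m and z of board2 in the frame of slot1 between -0.005 and 0.005 m and angle between board2's own z axis and vertical below 0.12 rad) or (x of board2_tip in the frame of slot2 between 0.057 and 0.067 m and y of board2_tip in the frame of slot2 between -0.007 and 0.007 m and y of board2 in the frame of slot2 between -0.007 and 0.007 m and z of board2 in the frame of slot2 between -0.005 and 0.005 m and angle between board2's own z axis and vertical below 0.12 rad) or (x of board2_tip in the frame of slot3 between 0.057 and 0.067 m and y of board2_tip in the frame of slot3 between -0.007 and 0.007 m and y of board2 in the frame of slot3 between -0.007 and 0.007 m and z of board2 in the frame of slot3 between -0.005 and 0.005 m and angle between board2's own z axis and vertical below 0.12 rad)) and ((x of board3_tip in the frame of slot0 between 0.057 and 0.067 m and y of board3_tip in the frame of slot0 between -0.007 and 0.007 m and y of board3 in the frame of slot0 between -0.007 and 0.007 m and z of board3 in the frame of slot0 between -0.005 and 0.005 m and angle between board3's own z axis and vertical below 0.12 rad) or (x of board3_tip in the frame of slot1 between 0.057 and 0.067 m and y of board3_tip in the frame of slot1 between -0.007 and 0.007 m and y of board3 in the frame of slot1 between -0.007 and 0.007 m and z of board3 in the frame of slot1 between -0.005 and 0.005 m and angle between board3's own z axis and vertical below 0.12 rad) or (x of board3_tip in the frame of slot2 between 0.057 and 0.067 m and y of board3_tip in the frame of slot2 between -0.007 and 0.007 m and y of board3 in the frame of slot2 between -0.007 and 0.007 m and z of board3 in the frame of slot2 between -0.005 and 0.005 m and angle between board3's own z axis and vertical below 0.12 rad) or (x of board3_tip in the frame of slot3 between 0.057 and 0.067 m and y of board3_tip in the frame of slot3 between -0.007 and 0.007 m and y of board3 in the frame of slot3 between -0.007 and 0.007 m and z of board3 in the frame of slot3 between -0.005 and 0.005 m and angle between board3's own z axis and vertical below 0.12 rad)) and linear speed of each of board0, board1, board2, board3 below 0.03 m/s); the robot touches nothing.
It fails at once if the phone is pushed more than 25 mm (distance of phone from where it was at the start of the episode above 0.025 m).
It fails at once if the jar is pushed more than 25 mm (distance of jar from where it was at the start of the episode above 0.025 m).
It fails at once if the driver is pushed more than 25 mm (distance of driver from where it was at the start of the episode above 0.025 m).
It fails at once if the jar is tipped (angle between jar's own z axis and vertical above 0.5 rad).
Of board0, board1, board2, board3 only 3 to 4 are there at a start; the rules pass over those that are not, and their reading is None.
At some moment in a run one of board0, board1, board2, board3 may be knocked a few centimetres aside while the robot is not near it.
Once in a run the grip may slacken for a moment while it holds something.
It also fails if it takes over 210 s, if anything falls off the work surface, if the arm or the gripper's body presses on something with over 40 N, if the wrist force passes 120 N, or if a joint passes its speed limit or range.

## Robot

A 6-joint arm with a two-finger parallel gripper is mounted at the origin on the work surface. World frame = base frame: x ahead of the robot, y to its left, z up, the work surface at z = 0. Lengths are in m, angles in degrees, forces in N, time in s.
With the tool pointing down it reaches from about 0.35 to 0.875 m from the base axis. Payload 4.2 kg.
Tool frame: the origin (TCP) lies on the mounting face of the last link; the fingertips stand 182 mm ahead of it and the grasp point (between the pads) lies 164 mm ahead of it (r.tcp_to_grasp is the distance from the TCP to the grasp point, in m); z points along the fingers, y is the line along which they close (so a half turn about z gives the same grasp; the last joint's range is limited). The gripper opens to 87 mm and grips with 3 to 60 N. Pads are 19 mm wide; open, the fingers measure 117 mm over their backs; the gripper's body (75 mm by 190 mm) begins 51 mm behind the grasp point.
Start: joints at [88.155, 22.042, 0.453, 0, -68.411, -14.817], TCP at [0.179, 0.599, 0.405] pointing down, gripper open.
Joint ranges: [-179.83, 179.83], [-69.29, 118.12], [-61.27, 80.66], [-181.25, 117.63], [-171.15, -9.14], [-177.46, 177.46]. Speed limits (degrees/s): [159.86, 159.86, 180, 180, 180, 180].

## Interface

Orientations are given as a 3x3 rotation matrix whose columns are the frame's x, y, z axes.
In Python, from station import sense, eyes, r gives the robot as it stands.
- The arm moves only by the tool jog_arm, never from a script. Its argument "increments" is a list of rows, each a list of 4 numbers: the shift along the tool's x, y, z normalised to -1 to 1, where 1 is 0.02 m, then the turn about the tool's z normalised to -1 to 1, where 1 is 0.08 rad. A call has 1 to 10 rows; each row shifts and turns the commanded pose from where the row before left it, along the tool's axes as they then stand; what a row does not reach is not made up. A row lasts 1/10 s, in which the tool goes at most 50 mm and 8.59 degrees, less where a joint would pass 70% of its speed; a pose out of reach is approached as far as the arm can. A call with a number of a shift or a turn outside -1 to 1 is refused whole. A call with a gripper value outside its range is refused whole. "grip" is the finger opening in mm, from 0 to 87, set as the call begins (left out, the last holds). The fingers move at their own pace and stop on an object; the grip force is fixed at half the most. Time passes only in rows, so rows that do not move let the fingers close. It gives the time, the measured TCP pose, the force, the opening and the grip force at its end, in the units of the state.
- sense(): the state, without advancing time (a new reading comes with each control period).
- eyes.capture(name): name is "side" or "top"; returns the picture (384x512x3 uint8, blue, green, red); there is no depth.
- eyes.get_calibration(name): a dict with "camera_matrix" (3x3 intrinsics, pixels), "R" (3x3) and "t" (3): a world point X has camera coordinates R X + t. Camera axes: x right, y down, z forward; pixel columns grow to the right and rows downward; lengths in m; the calibration is good to about 2 mm. A picture is of the moment at which its call begins. get_calibration takes no time and is no camera call.
- r.finish_job(): hands the job in; it is judged then, once.
Trained networks look in the newest picture that a camera, given by its name, has taken for a name from the list of things; names that differ only in an ending like _2 or _b are one class to them, and where a whole thing is asked for, a point or a joint stands for the part that bears it (a point fixed in the world has none). Each returns a list of dicts, best first, with "conf" (0 to 1); they miss things now and then, are a little off and sometimes report something else, mostly with a low value. They report only what shows in the picture. A call takes as long as a camera call.
- eyes.spot_in(camera, name): "centre" ([x, y, z] in m, in world coordinates, good to about 4 mm: the middle of the surface that is visible of it).
- eyes.outline_of(camera, name): "mask" (384x512 bool, what is visible of it).
The state is a dict: "time_s": time; "joints": joint angles; "joint_velocities": joint speeds; "effort": joint torques, N m; "tcp_pos": TCP position; "ee_rot": TCP orientation; "wrist_force": force on the tool from outside, world axes, zero at the start; "moment": the same for the moment, N m; "gripper_width": opening from 0.0 (shut) to 1.0 (fully open); "gripper_force": force on a finger pad.
Only numpy, scipy, OpenCV 4.12 (cv2) and the standard library are available. Lean on these libraries where they do the work, as an engineer would, in place of code of your own. Each camera call takes 0.05 s, during which the arm holds its last target. There are 200 camera calls.

## Working session

There is one attempt and no reset: what is moved stays moved. The work goes in short steps, Python scripts to look and compute and a tool call to move; the robot and the scene stay as the last step left them, time stands still between calls to the robot, and variables do not carry over. Pictures are saved under pics/ and viewed, at most 14 in all, crops included, and the job is handed in when it is done.

Besides the shell and the picture viewer there is one more tool, called after "Request:" as name([rows], argument=value, ...), one row to a line, values as JSON. jog_arm: Moves the arm, as the interface text tells. Its arguments: {"type":"object","properties":{"increments":{"type":"array"},"grip":{"type":"number"}},"required":["increments"]}

```bash
ls; mkdir -p pics; python3 - <<'E'
from station import sense, eyes, r
import cv2,numpy as np
for n in("top","side"):
    im=eyes.capture(n); cv2.imwrite(f"pics/{n}0.png",im)
    c=eyes.get_calibration(n); print(n,c)
    for t in["board0","post","lever_grip","lever","turntable","stand","phone","jar","driver","slot0"]:
        try:
            print(t,[(np.round(d["centre"],3).tolist(),round(d["conf"],2)) for d in eyes.spot_in(n,t)])
        except Exception as e: print(t,e)
print(sense())
E
```

```text
pics
top {'camera_matrix': array([[354.76836437,   0.        , 253.91622692],
       [  0.        , 354.76836437, 190.7897699 ],
       [  0.        ,   0.        ,   1.        ]]), 'R': array([[ 0.02505858, -0.99951035,  0.01873855],
       [-0.98481032, -0.02790297, -0.17137697],
       [ 0.17181592, -0.01415945, -0.98502731]]), 't': array([-0.10045403,  0.64112138,  0.97367007])}
board0 [([0.493, 0.213, 0.003], 0.82), ([0.612, 0.342, 0.009], 0.75), ([0.495, 0.378, 0.007], 0.64), ([0.641, 0.199, 0.005], 0.48), ([0.578, -0.075, 0.021], 0.16)]
post [([0.568, -0.067, 0.026], 0.86)]
lever_grip [([0.548, -0.017, 0.056], 0.83), ([0.494, 0.374, 0.006], 0.54)]
lever [([0.55, -0.018, 0.056], 0.92)]
turntable [([0.567, -0.066, 0.024], 0.91)]
stand [([0.577, -0.075, 0.02], 0.95), ([0.491, 0.212, 0.004], 0.42)]
phone []
jar [([0.721, 0.293, 0.052], 0.72)]
driver [([0.791, 0.148, 0.026], 0.78)]
slot0 [([0.566, -0.067, 0.021], 0.62)]
side {'camera_matrix': array([[486.31480741,   0.        , 254.69180235],
       [  0.        , 486.31480741, 187.10871034],
       [  0.        ,   0.        ,   1
[... 1029 characters left out ...]
4090804e+01, -1.48171911e+01]), 'joint_velocities': array([-0.08618777, -0.08240359, -0.04844783,  0.06783868, -0.04186725,
       -0.14731694]), 'effort': array([ 2.69660695e-04, -3.90481389e+01,  1.87628889e+01,  4.22464013e+00,
        1.55502080e-02, -1.45899770e-05]), 'tcp_pos': array([0.17917022, 0.59874348, 0.40475019]), 'ee_rot': array([[ 9.58009650e-01, -2.86735959e-01, -1.11982835e-05],
       [-2.86735958e-01, -9.58009650e-01,  3.15927915e-05],
       [-1.97868531e-05, -2.70552486e-05, -9.99999999e-01]]), 'wrist_force': array([-0.12028587,  0.60340676, -0.17002266]), 'moment': array([-0.00691135,  0.00912711, -0.01039774]), 'gripper_force': 0.0, 'gripper_width': 0.998063857146536}
```

```bash
python3 - <<'E'
import cv2
for n in("top","side"):
    im=cv2.imread(f"pics/{n}0.png"); cv2.imwrite(f"pics/{n}0b.png",cv2.resize(im,(800,600),interpolation=cv2.INTER_CUBIC))
E
```

```text
(no output)
```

View pics/top0b.png

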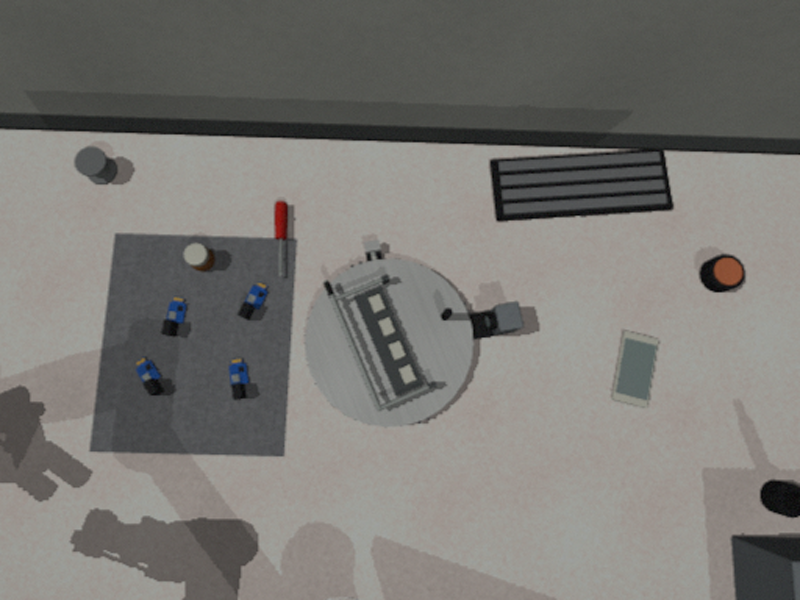

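View pics/side0b.png

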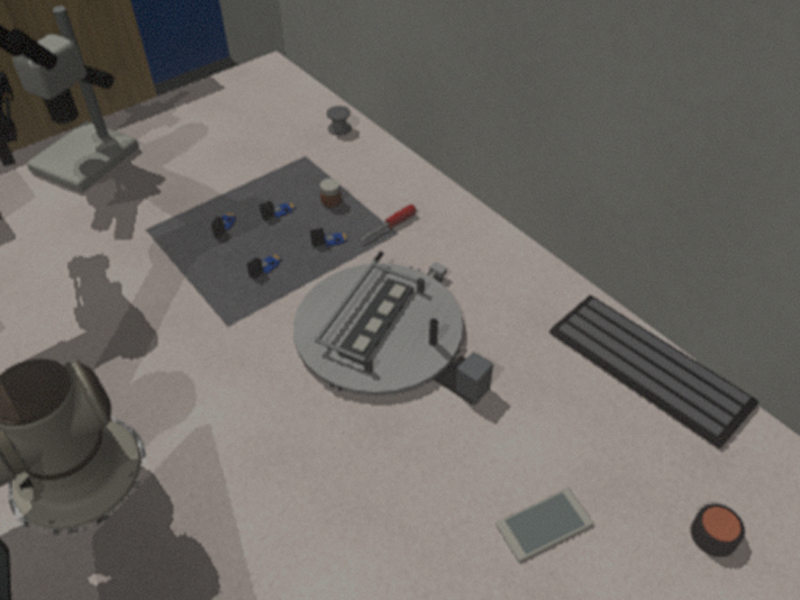

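Top view (800 px): platen at about (392,340), bar at its lower left with the black sleeve at (328,287), and post at (447,313). Camera is at (508,317) and detent housing at (373,247). Four boards on the mat at (175,315), (252,300), (149,376), (238,378), blue ends up. The side view agrees; the phone is far off to the right.

```bash
cat > h.py <<'E'
import numpy as np, cv2
from station import sense, eyes, r
def cal(n):
    c=eyes.get_calibration(n); return np.array(c["camera_matrix"]),np.array(c["R"]),np.array(c["t"])
def ray(n,px,z):
    "world point at height z seen at pixel px"
    K,R,t=cal(n); d=R.T@np.linalg.inv(K)@np.array([*px,1.]); o=-R.T@t
    return o+d*(z-o[2])/d[2]
def proj(n,X):
    K,R,t=cal(n); p=K@(R@np.asarray(X,float)+t); return p[:2]/p[2]
def avg(n,k=4): return np.mean([eyes.capture(n).astype(float) for _ in range(k)],0).astype(np.uint8)
def crop(im,x0,y0,w,h,f,name,gain=1.6):
    c=cv2.resize(im[y0:y0+h,x0:x0+w],None,fx=f,fy=f,interpolation=cv2.INTER_CUBIC)
    c=cv2.convertScaleAbs(c,alpha=gain); cv2.imwrite(f"pics/{name}.png",c)
def go(p,yaw_deg):
    "increments total from now to grasp point p with tool y axis at yaw (mod 180)"
    s=sense(); R=np.array(s["ee_rot"]); g=s["tcp_pos"]+R[:,2]*r.tcp_to_grasp
    d=R.T@(np.asarray(p)-g)
    cur=np.degrees(np.arctan2(R[1,1],R[0,1])); dy=(yaw_deg-cur+90)%180-90
    print("grasp",np.round(g,4),"toolyaw",round(cur,2),"w",round(s["gripper_width"]*87,1),"F",np.round(s["wrist_force"],1),"j",np.round(s["joints"],0))
    print(" d/20mm tool",np.round(d/.02,3),"| turn/0.08 (tool z down)",round(-np.radians(dy)/.08,3), "t",round(s["time_s"],1))
E
python3 - <<'E'
from h import *
im=avg("top"); cv2.imwrite("pics/topavg.png",im)
crop(im,185,145,160,120,5,"c_tt")
for b in eyes.outline_of("top","board0")[:4]:
    m=b["mask"]; ys,xs=np.nonzero(m); print(round(b["conf"],2),m.sum(),xs.min(),xs.max(),ys.min(),ys.max())
    bl=m&(im[...,0].astype(int)>im[...,2].astype(int)+25); dk=m&(im.max(-1)<45)
    for q in(bl,dk):
        y,x=np.nonzero(q)
        if len(x): print(len(x),x.mean(),y.mean(),np.round(ray("top",(x.mean(),y.mean()),.005 if q is bl else .025),4))
crop(im,62,165,130,100,6,"c_bd",2)
E
```

```text
0.78 251 87 103 229 252
112 94.03571428571429 237.0 [0.5004 0.3852 0.005 ]
95 97.61052631578947 246.67368421052632 [0.4724 0.3637 0.025 ]
0.78 242 146 158 229 254
124 151.92741935483872 238.5483870967742 [0.5003 0.2146 0.005 ]
71 152.57746478873239 249.49295774647888 [0.4684 0.2051 0.025 ]
0.57 195 153 169 181 202
96 163.53125 189.07291666666666 [0.65   0.1906 0.005 ]
67 158.044776119403 197.34328358208955 [0.6212 0.2002 0.025 ]
0.52 237 103 118 190 213
118 112.39830508474576 198.61016949152543 [0.6165 0.342  0.005 ]
75 108.81333333333333 208.05333333333334 [0.5853 0.3422 0.025 ]
```

View pics/c_tt.png

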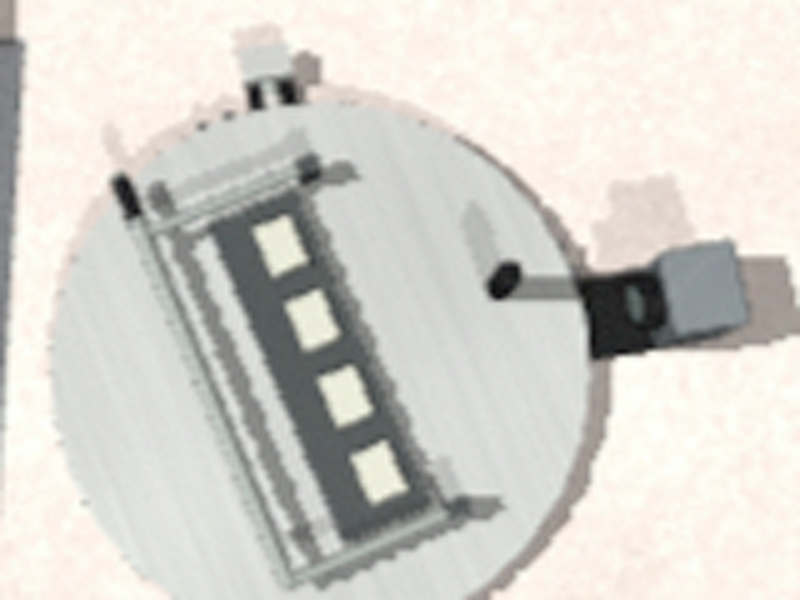

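View pics/c_bd.png

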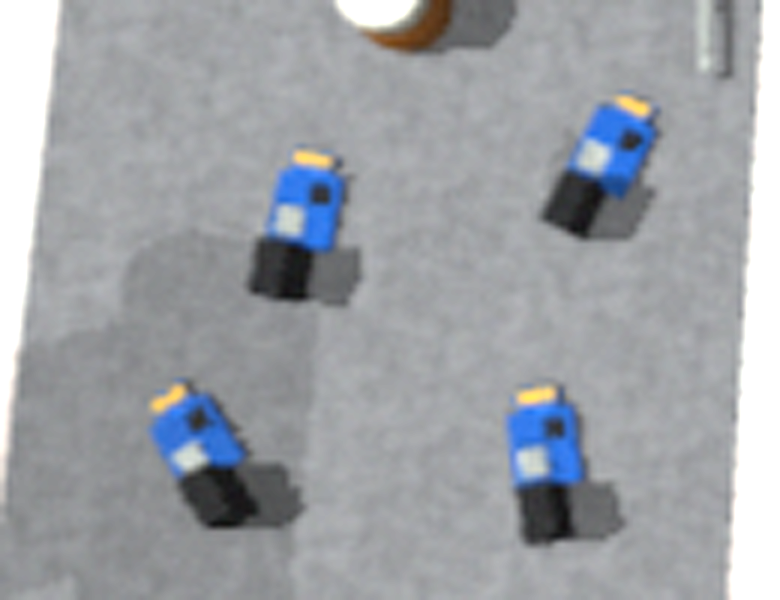

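The turntable crop shows the post top near (511,274), sleeve (126,196), and block windows at (278,246), (313,320), (345,396), (380,470). The board crop shows four boards with clear black grips and yellow tongue ends.

```bash
python3 - <<'E'
from h import *
from scipy.optimize import least_squares
f=lambda x,y:(185+x/5-.4,145+y/5-.4)
K,R,t=cal("top"); print("cam",-R.T@t)
im=cv2.imread("pics/topavg.png")
E=np.array([ray("top",f(*p),.025)[:2] for p in[(52,360),(345,102),(588,330),(78,480),(540,212),(100,225),(450,132),(130,570)]])
s=least_squares(lambda q:np.hypot(*(E-q[:2]).T)-q[2],[.57,-.07,.16]); print("axis",s.x,s.fun.round(4))
s=least_squares(lambda q:np.hypot(*(E-q[:2]).T)-.16,[.57,-.07]); a=s.x; print("axis",a)
P=ray("top",f(510,275),.087)[:2]; print("post",P,np.hypot(*(P-a)),"ang",np.degrees(np.arctan2(*(P-a)[::-1])))
W=np.array([ray("top",f(*p),.040)[:2] for p in[(278,246),(313,320),(345,396),(380,470)]]); print("win",W, np.diff(W,axis=0), "xang",np.degrees(np.arctan2(*(W[0]-W[3])[::-1]))-90)
for n,p in dict(sleeve=(126,196),b0=(142,222),b1=(291,580),h0=(310,168),h1=(457,508)).items(): print(n,ray("top",f(*p),.051)[:2])
print("cam",ray("top",f(700,285),.075),"housing",ray("top",f(266,60),.028))
# boards
hsv=cv2.cvtColor(im,cv2.COLOR_BGR2HSV)
E
```

```text
cam [ 0.46660817 -0.06872902  1.07084741]
axis [ 0.56745755 -0.07244176  0.15993329] [ 0.0004  0.0012 -0.0015 -0.0021 -0.0003 -0.0016  0.0013  0.0027]
axis [ 0.56739919 -0.07247628]
post [ 0.61571394 -0.1752617 ] 0.1135744591254473 ang -64.82391840685057
win [[ 0.63628234 -0.04340977]
 [ 0.59303054 -0.06524257]
 [ 0.54915881 -0.08506705]
 [ 0.50708473 -0.10632097]] [[-0.04325179 -0.02183279]
 [-0.04387173 -0.01982449]
 [-0.04207408 -0.02125392]] xang -64.0367968150612
sleeve [0.66156749 0.04598698]
b0 [0.64641267 0.03596961]
b1 [ 0.44383957 -0.05705488]
h0 [ 0.68138811 -0.0609779 ]
h1 [ 0.48634776 -0.15020103]
cam [ 0.61479694 -0.28490604  0.075     ] housing [ 0.75232733 -0.03222168  0.028     ]
```

```bash
python3 -c "
from h import *
go([.616,-.174,.18],25.5)"
```

```text
grasp [0.1791 0.5988 0.2412] toolyaw -106.66 w 86.8 F [-0.2 -0.4 -0.3] j [ 88.  22.   0.   0. -68. -15.]
 d/20mm tool [32.002 30.754  3.064] | turn/0.08 (tool z down) 10.437 t 1.4
```

Request:
jog_arm([
  [1,0.96,0,0],
  [1,0.96,0,0],
  [1,0.96,0,0],
  [1,0.96,0,0],
  [1,0.96,0,0],
  [1,0.96,0,0],
  [1,0.96,0,0],
  [1,0.96,0,0],
  [1,0.96,0,0],
  [1,0.96,0,0],
])

```text
time_s: 2.35
tcp_pos: [0.3161, 0.3564, 0.405]
ee_rot: [[0.958, -0.287, 0.0], [-0.287, -0.958, 0.001], [0.0, -0.001, -1.0]]
wrist_force: [0.7, 0.6, 0.7]
gripper_width: 0.999
gripper_force: 0.0
```

Request:
jog_arm([
  [1,0.96,0,0],
  [1,0.96,0,0],
  [1,0.96,0,0],
  [1,0.96,0,0],
  [1,0.96,0,0],
  [1,0.96,0,0],
  [1,0.96,0,0],
  [1,0.96,0,0],
  [1,0.96,0,0],
  [1,0.96,0,0],
])

```text
time_s: 3.35
tcp_pos: [0.4527, 0.1151, 0.405]
ee_rot: [[0.958, -0.287, 0.001], [-0.287, -0.958, 0.0], [0.0, -0.0, -1.0]]
wrist_force: [1.2, 0.3, 0.8]
gripper_width: 0.999
gripper_force: 0.0
```

Request:
jog_arm([
  [1,0.96,0.2,0],
  [1,0.96,0.2,0],
  [1,0.96,0.2,0],
  [1,0.96,0.2,0],
  [1,0.96,0.2,0],
  [1,0.96,0.2,0],
  [1,0.96,0.2,0],
  [1,0.96,0.2,0],
  [1,0.96,0.2,0],
  [1,0.96,0.2,0],
])

```text
time_s: 4.35
tcp_pos: [0.5893, -0.1262, 0.3646]
ee_rot: [[0.958, -0.287, 0.0], [-0.287, -0.958, -0.0], [0.0, -0.0, -1.0]]
wrist_force: [0.5, 0.8, 0.1]
gripper_width: 0.998
gripper_force: 0.0
```

Request:
jog_arm([
  [1,0.96,0.5,0],
  [1,1,0.5,0],
  [0,0,0,1],
  [0,0,0,1],
  [0,0,0,1],
  [0,0,0,1],
  [0,0,0,1],
  [0,0,0,1],
  [0,0,0,1],
  [0,0,0,1],
])

```text
time_s: 5.35
tcp_pos: [0.616, -0.1741, 0.3447]
ee_rot: [[0.595, -0.804, -0.0], [-0.804, -0.595, -0.0], [0.0, 0.0, -1.0]]
wrist_force: [-0.2, 0.0, 0.2]
gripper_width: 1.004
gripper_force: 0.0
```

Request:
jog_arm([
  [0,0,0,1],
  [0,0,0,1],
  [0,0,0,0.44],
  [0,0,0,0],
  [0,0,0,0],
])

```text
time_s: 5.85
tcp_pos: [0.6159, -0.1741, 0.3447]
ee_rot: [[0.431, -0.902, -0.0], [-0.902, -0.431, -0.0], [-0.0, 0.0, -1.0]]
wrist_force: [0.1, -0.6, -0.8]
gripper_width: 1.001
gripper_force: 0.0
```

```bash
python3 -c "
from h import *
go([.616,-.1745,.07],25.5)"
```

```text
grasp [ 0.6159 -0.1741  0.1812] toolyaw -154.47 w 87.1 F [ 0.1 -0.6 -0.8] j [ -1.  26.  -2.   0. -62.  27.]
 d/20mm tool [1.900e-02 4.000e-03 5.562e+00] | turn/0.08 (tool z down) 0.007 t 5.8
```

Request:
jog_arm([
  [0,0,1,0],
  [0,0,1,0],
  [0,0,1,0],
  [0,0,1,0],
  [0,0,1,0],
  [0,0,0.56,0],
  [0,0,0,0],
])

```text
time_s: 6.55
tcp_pos: [0.6154, -0.1741, 0.2317]
ee_rot: [[0.43, -0.903, -0.004], [-0.903, -0.43, 0.0], [-0.002, 0.003, -1.0]]
wrist_force: [-0.7, -0.5, -0.1]
gripper_width: 0.999
gripper_force: 0.0
```

Request:
jog_arm([
  [0,0,0,0],
  [0,0,0,0],
  [0,0,0,0],
  [0,0,0,0],
  [0,0,0,0],
  [0,0,0,0],
  [0,0,0,0],
  [0,0,0,0],
], grip=0)

```text
time_s: 7.35
tcp_pos: [0.6159, -0.1741, 0.2335]
ee_rot: [[0.43, -0.903, -0.0], [-0.903, -0.43, 0.0], [-0.0, 0.0, -1.0]]
wrist_force: [0.5, -0.4, 0.2]
gripper_width: 0.356
gripper_force: 0.0
```

```bash
python3 -c "
from h import *
go([.616,-.1745,.07],25.5); s=sense(); print(s['wrist_force'],s['gripper_force'])"
```

```text
grasp [ 0.6159 -0.1741  0.07  ] toolyaw -154.51 w 30.9 F [ 0.5 -0.4  0.2] j [ -1.  33.  -9.  -0. -49.  27.]
 d/20mm tool [0.02  0.003 0.002] | turn/0.08 (tool z down) -0.003 t 7.3
[ 0.45350882 -0.38226265  0.23191332] 0.0
```

Fingers close slowly; finish closing, then lead round.

Request:
jog_arm([
  [0,0,0,0],
  [0,0,0,0],
  [0,0,0,0],
  [0,0,0,0],
  [0,0,0,0],
])

```text
time_s: 7.85
tcp_pos: [0.6161, -0.1741, 0.2336]
ee_rot: [[0.43, -0.903, 0.001], [-0.903, -0.43, -0.0], [0.0, -0.001, -1.0]]
wrist_force: [1.0, 0.6, -0.7]
gripper_width: 0.179
gripper_force: 30.0
```

Request:
jog_arm([
  [-0.005,-0.23,0,-0.5],
  [-0.018,-0.46,0,-1],
  [-0.018,-0.46,0,-1],
  [-0.018,-0.46,0,-1],
  [-0.018,-0.46,0,-1],
  [-0.018,-0.46,0,-1],
  [-0.018,-0.46,0,-1],
  [-0.018,-0.46,0,-1],
  [-0.018,-0.46,0,-1],
  [-0.018,-0.46,0,-1],
])

```text
time_s: 8.85
tcp_pos: [0.675, -0.1121, 0.2336]
ee_rot: [[0.935, -0.355, 0.003], [-0.355, -0.935, -0.001], [0.003, 0.0, -1.0]]
wrist_force: [3.7, -3.3, -2.4]
gripper_width: 0.166
gripper_force: 30.0
```

```bash
python3 -c "
from h import *
go([.616,-.1745,.07],25.5); s=sense(); print(s['wrist_force'],s['gripper_force'])"
```

```text
grasp [ 0.6755 -0.1123  0.0701] toolyaw -110.78 w 14.5 F [ 3.7 -3.3 -2.4] j [  4.  36.  -2.   0. -52.  65.]
 d/20mm tool [-1.678e+00  3.963e+00 -1.000e-03] | turn/0.08 (tool z down) 9.539 t 8.8
[ 3.6720681  -3.27080849 -2.36053144] 29.998244340531528
```

Request:
jog_arm([
  [-0.018,-0.46,0,-1],
  [-0.018,-0.46,0,-1],
  [-0.018,-0.46,0,-1],
  [-0.018,-0.46,0,-1],
  [-0.018,-0.46,0,-1],
  [-0.018,-0.46,0,-1],
  [-0.018,-0.46,0,-1],
  [-0.002,-0.12,0,-0.27],
  [0,0,0,0],
  [0,0,0,0],
])

```text
time_s: 9.85
tcp_pos: [0.6814, -0.055, 0.2336]
ee_rot: [[0.977, 0.212, 0.006], [0.212, -0.977, -0.012], [0.003, 0.013, -1.0]]
wrist_force: [12.9, -34.8, -10.2]
gripper_width: 0.171
gripper_force: 30.0
```

Request:
jog_arm([
  [0,0,0,0],
  [0,0,0,0],
  [0,0,0,0],
  [0,0,0,0],
  [0,0,0,0],
  [0,0,0,0],
], grip=30)

```text
time_s: 10.45
tcp_pos: [0.6803, -0.0497, 0.2336]
ee_rot: [[0.977, 0.213, 0.004], [0.213, -0.977, -0.005], [0.002, 0.006, -1.0]]
wrist_force: [7.5, -14.7, -5.4]
gripper_width: 0.345
gripper_force: 7.9
```

```bash
python3 - <<'E'
from h import *
go([.6797,-.0477,.07],102.4)
im=avg("top"); cv2.imwrite("pics/topavg2.png",im)
for t in["post","lever_grip","lever"]: print(t,[(np.round(d["centre"],3).tolist(),round(d["conf"],2)) for d in eyes.spot_in("top",t)][:2])
crop(im,185,135,160,120,5,"c_tt2")
E
```

```text
grasp [ 0.6809 -0.0505  0.0701] toolyaw -77.69 w 30.0 F [  7.5 -14.7  -5.4] j [  9.  36.  -2.   0. -52.  93.]
 d/20mm tool [-0.028 -0.149  0.004] | turn/0.08 (tool z down) -0.02 t 10.4
post [([0.551, -0.077, 0.024], 0.91)]
lever_grip [([0.504, -0.057, 0.054], 0.71)]
lever [([0.506, -0.054, 0.058], 0.85)]
```

View pics/c_tt2.png

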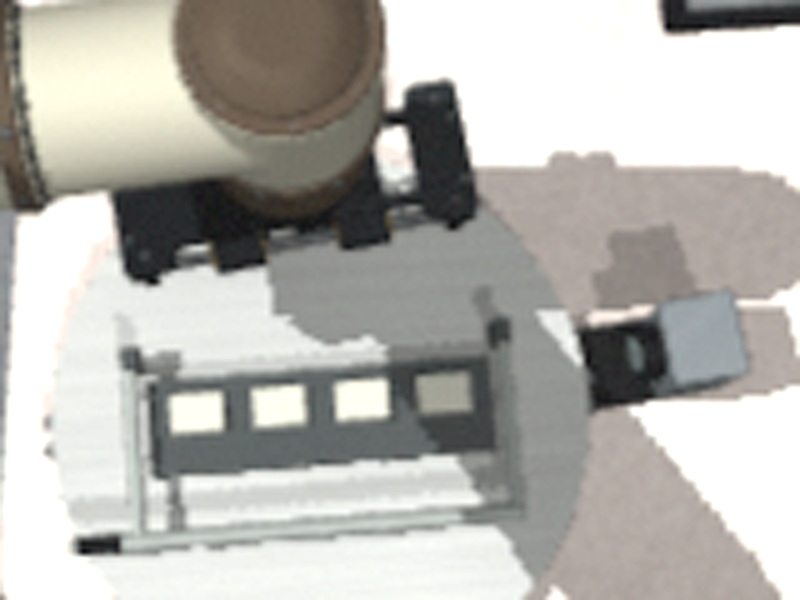

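View: lever still shut, block nearly square to the robot, windows at (197,412), (280,405), (362,398), (445,392), sleeve (98,545).

```bash
python3 - <<'E'
from h import *
f=lambda x,y:(185+x/5-.4,135+y/5-.4)
W=np.array([ray("top",f(*p),.040)[:2] for p in[(197,412),(280,405),(362,398),(445,392)]]); d=W[0]-W[3]
print("win",W,"xang",np.degrees(np.arctan2(d[1],d[0]))-90)
for n,p in dict(sleeve=(98,545),b0=(135,543),b1=(520,508)).items(): print(n,ray("top",f(*p),.051)[:2])
b=ray("top",f(135,543),.051)-ray("top",f(520,508),.051); print(np.degrees(np.arctan2(b[1],b[0]))-90)
go([.6797,-.0477,.07],102.4); print(sense()["gripper_force"])
print("cam",ray("top",f(697,335),.075))
E
```

```text
win [[ 0.56661701  0.00148579]
 [ 0.57199949 -0.04661238]
 [ 0.57738296 -0.09427717]
 [ 0.58221237 -0.1426837 ]] xang 6.173896994275907
sleeve [0.48845841 0.05382962]
b0 [0.49011579 0.0329339 ]
b1 [ 0.51552438 -0.18586697]
6.623891319407576
grasp [ 0.6809 -0.0504  0.0701] toolyaw -77.68 w 29.9 F [  6.9 -14.7  -5.9] j [  9.  36.  -2.   0. -52.  93.]
 d/20mm tool [-0.03  -0.146  0.004] | turn/0.08 (tool z down) -0.019 t 10.8
7.953528491780162
cam [ 0.6147494  -0.28319274  0.075     ]
```

Request:
jog_arm([
  [0,0,0,0],
  [0,0,0,0],
  [0,0,0,0],
], grip=40)

```text
time_s: 11.1
tcp_pos: [0.6795, -0.0466, 0.2337]
ee_rot: [[0.977, 0.214, 0.002], [0.214, -0.977, -0.001], [0.002, 0.001, -1.0]]
wrist_force: [4.3, -3.2, -2.8]
gripper_width: 0.446
gripper_force: 2.4
```

```bash
python3 - <<'E'
from h import *
im=avg("side")
crop(im,170,150,160,120,5,"c_sd1",1.8)
E
```

```text
(no output)
```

View pics/c_sd1.png

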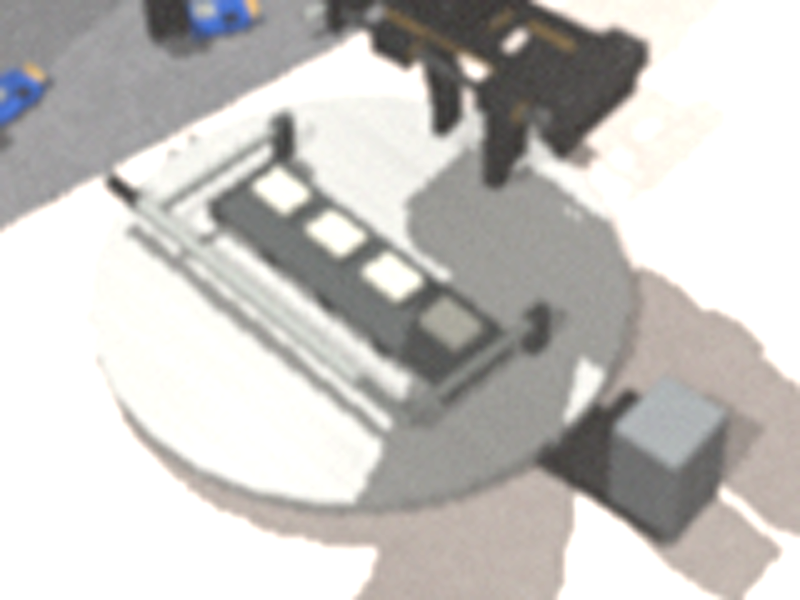

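Side view: nothing visibly obstructs the table; the fingers straddle the post. I'll regrip to read the free post position and probe the resistance.

Request:
jog_arm([
  [0,0,0,0],
  [0,0,0,0],
  [0,0,0,0],
  [0,0,0,0],
], grip=60)

```text
time_s: 11.7
tcp_pos: [0.6787, -0.0453, 0.2335]
ee_rot: [[0.977, 0.214, -0.001], [0.214, -0.977, 0.0], [-0.001, -0.0, -1.0]]
wrist_force: [-0.6, -0.2, -0.1]
gripper_width: 0.673
gripper_force: 0.0
```

```bash
python3 - <<'E'
from h import *
go([.6817,-.0597,.07],96.4); print(sense()["gripper_force"])
im=avg("top"); crop(im,185,135,160,120,5,"c_tt3"); a=np.array([.5674,-.0725])
# window centroids
m=((im.min(-1)>105)&(np.abs(im[...,0].astype(int)-im[...,2])<200)).astype(np.uint8)
hsv=cv2.cvtColor(im,cv2.COLOR_BGR2HSV)
for x,y in[(197,412),(280,405),(362,398),(445,392)]:
    px=np.array([185+x/5-.4,135+y/5-.4]).round().astype(int); print(im[px[1],px[0]],im[px[1]+8,px[0]])
E
```

```text
grasp [ 0.6785 -0.0453  0.07  ] toolyaw -77.63 w 58.6 F [-0.6 -0.2 -0.1] j [ 10.  36.  -3.  -0. -52.  93.]
 d/20mm tool [ 0.     0.737 -0.002] | turn/0.08 (tool z down) 1.303 t 11.7
0.0
[152 164 164] [63 64 60]
[152 164 164] [66 65 63]
[151 163 164] [65 65 62]
[ 96 103 102] [43 44 41]
```

View pics/c_tt3.png

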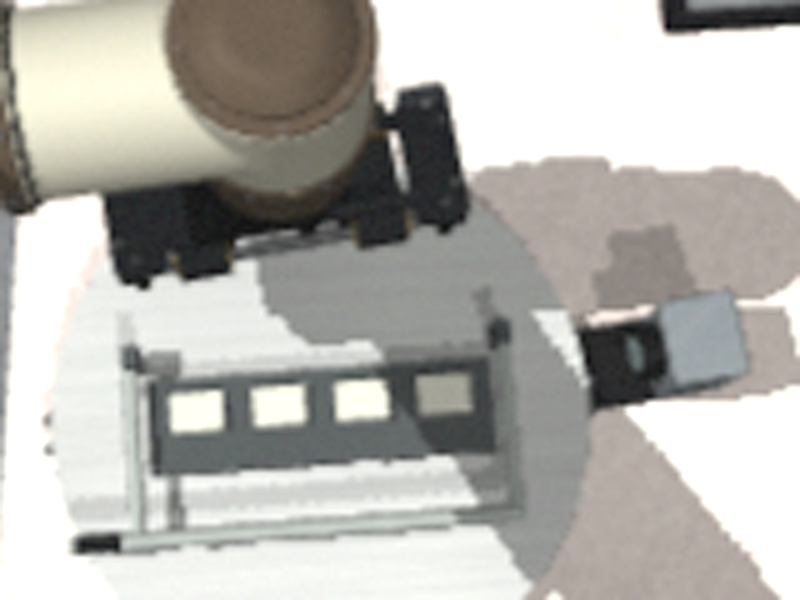

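Request:
jog_arm([
  [0,0.37,0,0],
  [0,0.37,0,0],
  [0,0,0,0.65],
  [0,0,0,0.65],
  [0,0,0,0],
])

```text
time_s: 12.4
tcp_pos: [0.6822, -0.061, 0.2335]
ee_rot: [[0.994, 0.111, -0.0], [0.111, -0.994, -0.0], [-0.0, 0.0, -1.0]]
wrist_force: [-0.0, -0.5, -0.7]
gripper_width: 0.687
gripper_force: 0.0
```

Request:
jog_arm([
  [0,0,0,0],
  [0,0,0,0],
  [0,0,0,0],
  [0,0,0,0],
  [0,0,0,0],
  [0,0,0,0],
  [0,0,0,0],
  [0,0,0,0],
], grip=0)

```text
time_s: 13.2
tcp_pos: [0.6821, -0.06, 0.2336]
ee_rot: [[0.994, 0.112, 0.0], [0.112, -0.994, 0.0], [0.0, -0.0, -1.0]]
wrist_force: [0.4, 0.7, 0.2]
gripper_width: 0.167
gripper_force: 30.0
```

Request:
jog_arm([
  [0,0.2,0,0],
  [0,0,0,0],
  [0,0,0,0],
  [0,0,0,0],
])

```text
time_s: 13.6
tcp_pos: [0.6825, -0.0642, 0.2335]
ee_rot: [[0.994, 0.111, -0.0], [0.111, -0.994, 0.0], [-0.0, -0.0, -1.0]]
wrist_force: [-1.1, 2.5, 0.4]
gripper_width: 0.174
gripper_force: 30.0
```

Request:
jog_arm([
  [0,-0.2,0,0],
  [0,-0.2,0,0],
  [0,0,0,0],
  [0,0,0,0],
])

```text
time_s: 14.0
tcp_pos: [0.6819, -0.0575, 0.2336]
ee_rot: [[0.994, 0.113, 0.0], [0.113, -0.994, -0.003], [-0.0, 0.003, -1.0]]
wrist_force: [1.5, -6.3, -1.0]
gripper_width: 0.177
gripper_force: 30.0
```

```bash
python3 - <<'E'
from h import *
a=np.array([.5674,-.0725])
def ang(n,px,z):
    p=ray(n,px,z)[:2]-a; print(n,px,np.hypot(*p).round(4),np.degrees(np.arctan2(p[1],p[0])).round(1))
f=lambda x,y:(185+x/5-.4,145+y/5-.4)
print("first: table x ang -64.3")
for p in[(200,125),(232,112),(252,95),(290,95),(272,95)]: ang("top",f(*p),.02)
f=lambda x,y:(185+x/5-.4,135+y/5-.4)
for p in[(45,420),(45,450)]: ang("top",f(*p),.02)
f=lambda x,y:(170+x/5-.4,150+y/5-.4)
for p in[(570,212),(175,150),(195,140)]: ang("side",f(*p),.025)
K=proj("side",[*(a+.115*np.array([np.cos(.108),np.sin(.108)])),.087]); print(K)
s=sense(); print(s["tcp_pos"],s["wrist_force"])
E
```

```text
first: table x ang -64.3
top (224.6, 169.6) 0.1654 28.6
top (231.0, 167.0) 0.1652 21.3
top (235.0, 163.6) 0.1718 16.3
top (242.6, 163.6) 0.1675 8.7
top (239.0, 163.6) 0.1692 12.4
top (193.6, 218.6) 0.165 92.1
top (193.6, 224.6) 0.1656 98.2
side (283.6, 192.0) 0.1379 -13.7
side (204.6, 179.6) 0.1628 98.0
side (208.6, 177.6) 0.1607 92.8
[269.35148659 172.23458903]
[ 0.68192422 -0.05752567  0.23355603] [ 1.53620658 -6.28157942 -0.97501165]
```

Request:
jog_arm([
  [0,-0.2,0,-0.3],
  [0,-0.2,0,-0.3],
  [0,0,0,0],
])

```text
time_s: 14.3
tcp_pos: [0.6815, -0.0547, 0.2335]
ee_rot: [[0.987, 0.158, 0.001], [0.158, -0.987, -0.009], [-0.001, 0.009, -1.0]]
wrist_force: [5.0, -20.7, -3.3]
gripper_width: 0.176
gripper_force: 30.0
```

Request:
jog_arm([
  [0,-0.2,0,-0.3],
  [0,-0.2,0,-0.3],
  [0,0,0,0],
])

```text
time_s: 14.6
tcp_pos: [0.68, -0.0444, 0.2335]
ee_rot: [[0.978, 0.207, 0.001], [0.207, -0.978, -0.007], [-0.001, 0.007, -1.0]]
wrist_force: [3.9, -17.9, -3.1]
gripper_width: 0.173
gripper_force: 30.0
```

```bash
python3 - <<'E'
from h import *
go([.6817,-.0597,.07],96.4); s=sense(); print(s["gripper_force"],s["wrist_force"],s["ee_rot"].round(3))
im=avg("top",2); a=np.array([.5674,-.0725])
f=lambda x,y:(185+x/5-.4,135+y/5-.4)
# window centroids by brightness threshold in the block neighbourhood
for x,y in[(197,412),(280,405),(362,398)]:
    u,v=np.array(f(x,y)).round().astype(int); w=im[v-8:v+9,u-8:u+9].min(-1)
    n,l,st,c=cv2.connectedComponentsWithStats((w>120).astype(np.uint8)); k=l[8,8]; 
    q=c[k]+[u-8,v-8]; print(st[k][4],ray("top",q,.04)[:2])
crop(im,185,120,160,120,5,"c_tt4")
E
```

```text
grasp [ 0.6801 -0.0455  0.07  ] toolyaw -78.04 w 15.0 F [  3.9 -17.9  -3.1] j [ 10.  36.  -3.   0. -52.  92.]
 d/20mm tool [-0.068  0.71   0.007] | turn/0.08 (tool z down) 1.212 t 14.6
30.00021683285013 [  3.92588352 -17.9452485   -3.13166999] [[ 0.978  0.207  0.001]
 [ 0.207 -0.978 -0.007]
 [-0.001  0.007 -1.   ]]
72 [0.55901874 0.00134674]
71 [ 0.5693224  -0.04556517]
65 [ 0.57875582 -0.09172979]
```

Request:
jog_arm([
  [0,0,0,0],
  [0,0,0,0],
  [0,0,0,0],
  [0,0,0,0],
  [0,0,0,0],
  [0,0,0,0],
  [0,0,0,0],
], grip=60)

```text
time_s: 15.4
tcp_pos: [0.6793, -0.04, 0.2336]
ee_rot: [[0.978, 0.207, 0.0], [0.207, -0.978, 0.0], [0.0, -0.0, -1.0]]
wrist_force: [0.0, -0.3, -0.1]
gripper_width: 0.667
gripper_force: 0.0
```

```bash
cat >> h.py <<'E'
def wins(im):
    "window centroids (block top) by template: bright blobs on the dark block"
    out=[]
    for p in A:
        u,v=proj("top",p).round().astype(int); w=im[v-8:v+9,u-8:u+9].min(-1)
        n,l,st,c=cv2.connectedComponentsWithStats((w>.6*w[8,8]).astype(np.uint8)); k=l[8,8]
        out.append((*ray("top",c[k]+[u-8,v-8],.04)[:2],st[k][4]))
    return np.array(out)
A=[(.559,.0013,.04),(.5693,-.0456,.04),(.5788,-.0917,.04),(.5885,-.1385,.04)]
E
python3 - <<'E'
from h import *
go([.6799,-.0470,.07],102.4)
im=avg("top",3); w=wins(im); print(w); d=w[0]-w[2]; print(np.degrees(np.arctan2(d[1],d[0]))-90)
E
```

```text
grasp [ 0.6793 -0.04    0.0701] toolyaw -78.07 w 58.0 F [ 0.  -0.3 -0.1] j [ 10.  36.  -2.  -0. -52.  92.]
 d/20mm tool [-0.044  0.35   0.005] | turn/0.08 (tool z down) -0.103 t 15.4
[[ 5.59023313e-01  1.43805145e-03  9.20000000e+01]
 [ 5.69046904e-01 -4.58865544e-02  9.10000000e+01]
 [ 5.77859361e-01 -9.15607405e-02  8.20000000e+01]
 [ 5.88620698e-01 -1.39765622e-01  9.10000000e+01]]
11.449841097116561
```

Request:
jog_arm([
  [0,0,-1,0],
  [0,0,-1,0],
  [0,0,-1,0],
  [0,0,-1,0],
  [0,0,-1,0],
  [0,0,0,1],
  [0,0,0,1],
  [0,0,0,1],
  [0,0,0,1],
  [0,0,0,1],
])

```text
time_s: 16.55
tcp_pos: [0.6792, -0.0404, 0.3335]
ee_rot: [[0.981, -0.195, -0.0], [-0.195, -0.981, 0.0], [-0.0, -0.0, -1.0]]
wrist_force: [-0.8, 0.5, 1.0]
gripper_width: 0.689
gripper_force: 0.0
```

Request:
jog_arm([
  [0,0,0,1],
  [0,0,0,1],
  [0,0,0,1],
  [0,0,0,1],
  [0,0,0,1],
  [0,0,0,1],
  [0,0,0,1],
  [0,0,0,1],
  [0,0,0,1],
  [0,0,0,1],
])

```text
time_s: 17.55
tcp_pos: [0.6792, -0.0404, 0.3335]
ee_rot: [[0.544, -0.839, -0.0], [-0.839, -0.544, 0.0], [-0.0, 0.0, -1.0]]
wrist_force: [-0.1, -0.0, -0.1]
gripper_width: 0.69
gripper_force: 0.0
```

Request:
jog_arm([
  [0,0,0,1],
  [0,0,0,1],
  [0,0,0,1],
  [0,0,0,1],
  [0,0,0,0.63],
  [0,0,0,0],
])

```text
time_s: 18.15
tcp_pos: [0.6792, -0.0404, 0.3335]
ee_rot: [[0.207, -0.978, -0.0], [-0.978, -0.207, 0.0], [-0.0, 0.0, -1.0]]
wrist_force: [-0.3, -0.5, -0.8]
gripper_width: 0.691
gripper_force: 0.0
```

```bash
python3 - <<'E'
from h import *
im=avg("top",3); w=wins(im); d=w[0]-w[3]; print(w.mean(0),np.degrees(np.arctan2(d[1],d[0]))-90)
u,v=proj("top",[.4758,.0459,.051]).round().astype(int); s=im[v-14:v+15,u-14:u+15].max(-1)
n,l,st,c=cv2.connectedComponentsWithStats((s<60).astype(np.uint8))
for k in range(1,n):
    if st[k][4]>8: print(st[k],ray("top",c[k]+[u-14,v-14],.054))
print([(np.round(d["centre"],3).tolist(),round(d["conf"],2)) for d in eyes.spot_in("top","lever_grip")][:2])
go([.4758,.0459,.12],12)
crop(im,185,135,160,120,5,"c_tt5")
E
```

```text
[ 5.73780341e-01 -6.91538680e-02  9.05000000e+01] 11.749497412032952
[10 13  9  3 25] [0.47633801 0.04408134 0.054     ]
[([0.508, -0.064, 0.058], 0.66)]
grasp [ 0.6793 -0.0404  0.17  ] toolyaw -168.04 w 60.2 F [-0.3  0.2  0.1] j [ 10.  30.   3.   0. -63.   2.]
 d/20mm tool [-6.329  9.058  2.502] | turn/0.08 (tool z down) -0.009 t 18.4
```

View pics/c_tt5.png

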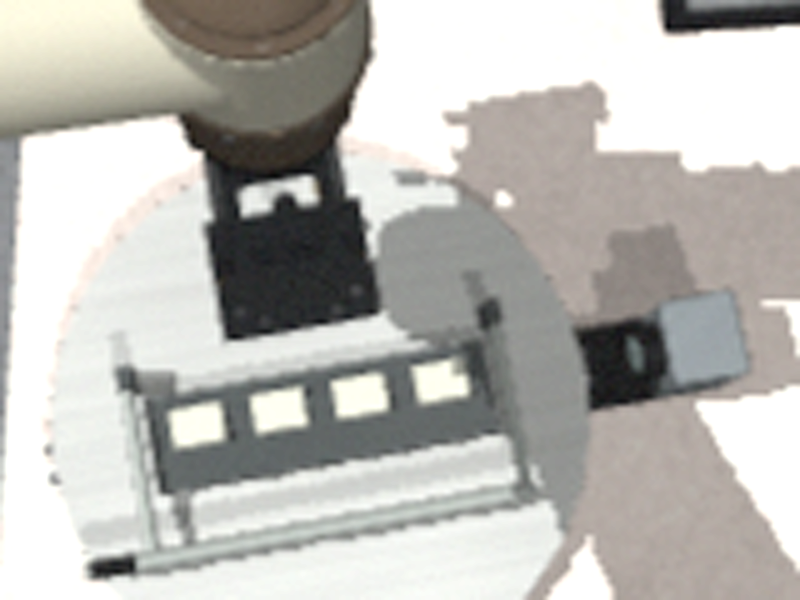

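The table is at about 12°, square with the stand, and the sleeve is at crop (112,567). Going to the sleeve.

Request:
jog_arm([
  [-0.62,0.9,0,0],
  [-0.62,0.9,0,0],
  [-0.62,0.9,0,0],
  [-0.62,0.9,0,0],
  [-0.62,0.9,0,0],
  [-0.62,0.9,0,0],
  [-0.62,0.9,0,0],
  [-0.62,0.9,0,0],
  [-0.62,0.9,0,0],
  [-0.66,0.96,0,0],
])

```text
time_s: 19.35
tcp_pos: [0.4755, 0.0446, 0.3337]
ee_rot: [[0.207, -0.978, 0.001], [-0.978, -0.207, 0.0], [-0.0, -0.001, -1.0]]
wrist_force: [-0.6, -0.8, 0.3]
gripper_width: 0.691
gripper_force: 0.0
```

Request:
jog_arm([
  [0,0,1,0],
  [0,0,1,0],
  [0,0,1,0],
  [0,0,1,0],
  [0,0,1,0],
  [0,0,0.96,0],
  [0,0,0,0],
  [0,0,0,0],
])

```text
time_s: 20.15
tcp_pos: [0.4766, 0.0444, 0.2147]
ee_rot: [[0.207, -0.978, 0.0], [-0.978, -0.207, -0.0], [0.0, -0.0, -1.0]]
wrist_force: [-0.8, -0.3, 0.1]
gripper_width: 0.69
gripper_force: 0.0
```

Request:
jog_arm([
  [0,0,0,0],
  [0,0,0,0],
  [0,0,0,0],
  [0,0,0,0],
  [0,0,0,0],
  [0,0,0,0],
  [0,0,0,0],
  [0,0,0,0],
  [0,0,0,0],
], grip=0)

```text
time_s: 21.05
tcp_pos: [0.477, 0.0445, 0.2145]
ee_rot: [[0.207, -0.978, 0.002], [-0.978, -0.207, 0.001], [-0.0, -0.002, -1.0]]
wrist_force: [3.5, -0.5, -2.7]
gripper_width: 0.096
gripper_force: 30.0
```

```bash
python3 - <<'E'
from h import *
go([.4763,.0441,.051],12); print(sense()["gripper_force"])
E
```

```text
grasp [0.4773 0.0446 0.051 ] toolyaw -168.06 w 8.4 F [ 3.5 -0.5 -2.7] j [ 25.  22. -33.   0. -35. -13.]
 d/20mm tool [0.013 0.056 0.002] | turn/0.08 (tool z down) -0.013 t 21.1
30.014573894441128
```

Request:
jog_arm([
  [0,-0.026,-0.521,0],
  [0,-0.078,-0.517,0],
  [0,-0.13,-0.506,0],
  [0,-0.179,-0.491,0],
  [0,-0.227,-0.47,0],
  [0,-0.273,-0.445,0],
  [0,-0.316,-0.416,0],
  [0,-0.356,-0.382,0],
  [0,0,0,0],
])

```text
time_s: 21.95
tcp_pos: [0.5105, 0.0514, 0.2886]
ee_rot: [[0.207, -0.978, 0.009], [-0.978, -0.207, 0.002], [-0.0, -0.009, -1.0]]
wrist_force: [15.9, -3.0, -17.9]
gripper_width: 0.093
gripper_force: 30.9
```

Request:
jog_arm([
  [0,-0.392,-0.344,0],
  [0,-0.425,-0.304,0],
  [0,-0.453,-0.26,0],
  [0,-0.477,-0.213,0],
  [0,-0.496,-0.165,0],
  [0,-0.509,-0.114,0],
  [0,-0.519,-0.063,0],
  [0,-0.522,-0.011,0],
  [0,-0.52,0.041,0],
  [0,0,0,0],
])

```text
time_s: 22.95
tcp_pos: [0.592, 0.0686, 0.3166]
ee_rot: [[0.206, -0.979, -0.003], [-0.979, -0.206, -0.001], [0.0, 0.004, -1.0]]
wrist_force: [-2.2, -2.1, -19.7]
gripper_width: 0.099
gripper_force: 30.0
```

```bash
python3 - <<'E'
from h import *
go([.4773,.0446,.051],12); print(sense()["gripper_force"])
im=avg("top",3); w=wins(im); d=w[0]-w[3]; print(w,np.degrees(np.arctan2(d[1],d[0]))-90)
E
```

```text
grasp [0.5914 0.0685 0.1531] toolyaw -168.11 w 8.6 F [ -2.2  -2.1 -19.7] j [ 22.  24. -11.  -0. -56. -10.]
 d/20mm tool [-0.007  5.811  5.123] | turn/0.08 (tool z down) -0.025 t 22.9
29.96319841593504
[[ 5.63128385e-01  7.00768214e-03  1.57000000e+02]
 [ 5.68900343e-01 -4.60277315e-02  9.30000000e+01]
 [ 5.78463388e-01 -9.27764473e-02  9.30000000e+01]
 [ 5.88356174e-01 -1.39824168e-01  9.30000000e+01]] 9.749038486347189
```

Request:
jog_arm([
  [0,0,0,0],
  [0,0,0,0],
  [0,0,0,0],
  [0,0,0,0],
  [0,0,-1,0],
  [0,0,-1,0],
  [0,0,-1,0],
  [-0.5,0,-0.5,0],
  [-1,0,0,0],
  [-1,0,0,0],
], grip=40)

```text
time_s: 24.1
tcp_pos: [0.5812, 0.1185, 0.3894]
ee_rot: [[0.206, -0.979, 0.003], [-0.979, -0.206, 0.001], [-0.001, -0.004, -1.0]]
wrist_force: [-0.0, 0.4, -0.8]
gripper_width: 0.462
gripper_force: 0.0
```

```bash
cat >> h.py <<'E'
def boards(cams=("top","side"),pr=True):
    "board poses: list of (x,y,yaw_deg) of origin per camera from the blue part"
    out={}
    for n in cams:
        im=avg(n,3).astype(int); m=((im[...,0]>im[...,2]+30)&(im[...,0]>60)).astype(np.uint8)
        k,l,st,c=cv2.connectedComponentsWithStats(cv2.morphologyEx(m,cv2.MORPH_CLOSE,np.ones((3,3))))
        res=[]
        for i in range(1,k):
            if not 40<st[i][4]<400: continue
            cont,_=cv2.findContours((l==i).astype(np.uint8),cv2.RETR_EXTERNAL,cv2.CHAIN_APPROX_NONE)
            P=np.array([ray(n,p[0],.005)[:2] for p in cont[0]]); cen=ray(n,c[i],.005)[:2]
            if not(.3<cen[0]<.9 and -.4<cen[1]<.6): continue
            # yaw: yellow tongue vs dark grip around the blue
            ys,xs=np.mgrid[0:384,0:512]; near=(np.hypot(xs-c[i][0],ys-c[i][1])<18)
            yel=near&(im[...,2]>im[...,0]+35)&(im[...,1]>im[...,0]+10)&(im[...,2]>90)
            if yel.sum()<2: print(n,"no tongue",cen); continue
            ty=ray(n,(xs[yel].mean(),ys[yel].mean()),.005)[:2]; w=ty-cen; y0=np.arctan2(w[1],w[0])
            best=None
            for a in y0+np.radians(np.arange(-25,26,1)):
                e=np.array([[np.cos(a),np.sin(a)],[-np.sin(a),np.cos(a)]])@P.T; A=np.ptp(e[0])*np.ptp(e[1])
                if best is None or A<best[0]: best=(A,a,e)
            _,a,e=best; f=e[0].max()+.0012-.050; s=(e[1].max()+e[1].min())/2
            o=np.array([np.cos(a)*f-np.sin(a)*s,np.sin(a)*f+np.cos(a)*s])
            res.append((*o,np.degrees(a),np.degrees(y0),np.ptp(e[1])))
        out[n]=res
        if pr:
            for q in sorted(res): print(n,np.round(q,4))
    return out
E
python3 - <<'E'
from h import *
boards()
go([.4773,.0446,.051],12)
im=avg("top",2); w=wins(im); d=w[1]-w[3]; print(w.mean(0),np.degrees(np.arctan2(d[1],d[0]))-90)
crop(im,70,130,200,150,4,"c_6")
E
```

```text
top no tongue [0.49315018 0.21854944]
top [4.74400e-01 3.68300e-01 3.65285e+01 3.95285e+01 3.42000e-02]
side no tongue [0.50077445 0.38506805]
side [4.87900e-01 1.89200e-01 5.59948e+01 3.09948e+01 2.64000e-02]
side [ 0.5835  0.3459 -5.3213  1.6787  0.0325]
side [  0.6198   0.203  -23.2329  -4.2329   0.0328]
grasp [0.5815 0.1175 0.2247] toolyaw -168.08 w 40.3 F [-0.2 -0.6  0.4] j [ 27.  20.  -6.   0. -65. -15.]
 d/20mm tool [2.49  5.854 8.681] | turn/0.08 (tool z down) -0.018 t 24.4
[ 5.75210915e-01 -6.75065178e-02  1.38500000e+02] 8.58653338427797
```

View pics/c_6.png

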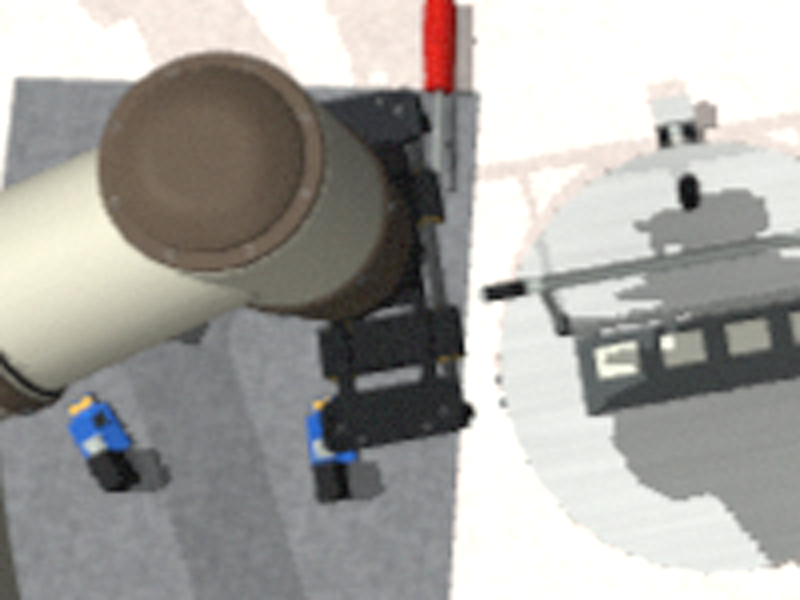

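Lever is raised with bar behind the block (bar at crop (520..800, 290..240)); the boards at (105,440) and (335,450) are unmoved. Fit board poses from the first unobstructed pictures.

```bash
python3 - <<'E'
import re
s=open('h.py').read()
s=s.replace('def boards(cams=("top","side"),pr=True):','def boards(cams=("top","side"),pr=True,ims=None):').replace('im=avg(n,3).astype(int);','im=(avg(n,3) if ims is None else ims[n]).astype(int);')
open('h.py','w').write(s)
from h import *
boards(ims={"top":cv2.imread("pics/topavg.png"),"side":cv2.imread("pics/side0.png")})
E
```

```text
top [ 0.4714  0.2077 12.2848 17.2848  0.0335]
top [4.74300e-01 3.68500e-01 3.53118e+01 3.93118e+01 3.31000e-02]
top [ 0.5849  0.3412  1.1775 -1.8225  0.0334]
top [  0.6226   0.2035 -24.945  -19.945    0.0335]
side [ 0.4694  0.2077 13.2673 27.2673  0.0321]
side [0.5842 0.3431 0.514  0.514  0.0292]
side [  0.6198   0.2028 -22.2991  -5.2991   0.0317]
```

```bash
python3 -c "
from h import *
go([.621,.203,.084],-114)"
```

```text
grasp [0.5815 0.1171 0.2245] toolyaw -168.12 w 39.6 F [ 0.1  0.7 -0.8] j [ 27.  20.  -6.   0. -65. -15.]
 d/20mm tool [-3.795 -2.816  7.026] | turn/0.08 (tool z down) -11.807 t 24.5
```

Request:
jog_arm([
  [-0.95,-0.7,1,0],
  [-0.95,-0.7,1,0],
  [-0.95,-0.7,1,0],
  [-0.95,-0.72,1,0],
  [0,0,1,-1],
  [0,0,1,-1],
  [0,0,1,-1],
  [0,0,0,-1],
  [0,0,0,-1],
  [0,0,0,-1],
], grip=60)

```text
time_s: 25.5
tcp_pos: [0.6212, 0.203, 0.2475]
ee_rot: [[0.637, -0.771, -0.0], [-0.771, -0.637, -0.0], [0.0, 0.001, -1.0]]
wrist_force: [0.8, 0.5, -0.8]
gripper_width: 0.692
gripper_force: 0.0
```

Request:
jog_arm([
  [0,0,0,-1],
  [0,0,0,-1],
  [0,0,0,-1],
  [0,0,0,-1],
  [0,0,0,-1],
  [0,0,0,-0.8],
  [0,0,0,0],
])

```text
time_s: 26.2
tcp_pos: [0.6211, 0.2031, 0.2478]
ee_rot: [[0.913, -0.408, -0.0], [-0.408, -0.913, -0.0], [-0.0, 0.0, -1.0]]
wrist_force: [-0.6, 0.1, 0.1]
gripper_width: 0.687
gripper_force: 0.0
```

```bash
python3 -c "
from h import *
go([.621,.203,.024],-114)
boards()"
```

```text
grasp [0.6211 0.2031 0.0843] toolyaw -114.05 w 59.8 F [-0.6  0.1  0.1] j [ 32.  33.  -6.   0. -51.  34.]
 d/20mm tool [-2.000e-03  4.000e-03  3.015e+00] | turn/0.08 (tool z down) -0.011 t 26.2
top no tongue [0.60901504 0.34009682]
top [ 0.4709  0.2121  4.4995 17.4995  0.0353]
top [4.74400e-01 3.68300e-01 3.65285e+01 3.95285e+01 3.42000e-02]
side no tongue [0.50077445 0.38506805]
side [4.85600e-01 1.90100e-01 5.17691e+01 3.07691e+01 2.76000e-02]
side [0.5841 0.3422 0.2853 3.2853 0.0315]
```

Request:
jog_arm([
  [0,0,1,0],
  [0,0,1,0],
  [0,0,0.8,0],
  [0,0,0.2,0],
  [0,0,0,0],
])

```text
time_s: 27.0
tcp_pos: [0.6208, 0.2035, 0.1874]
ee_rot: [[0.914, -0.407, -0.001], [-0.407, -0.914, -0.001], [-0.001, 0.001, -1.0]]
wrist_force: [0.4, -0.2, 0.3]
gripper_width: 0.688
gripper_force: 0.0
```

Request:
jog_arm([
  [0,0,0,0],
  [0,0,0,0],
  [0,0,0,0],
  [0,0,0,0],
  [0,0,0,0],
  [0,0,0,0],
  [0,0,0,0],
  [0,0,0,0],
  [0,0,0,0],
], grip=0)

```text
time_s: 27.9
tcp_pos: [0.6208, 0.2036, 0.188]
ee_rot: [[0.914, -0.407, 0.0], [-0.407, -0.914, 0.0], [0.0, -0.0, -1.0]]
wrist_force: [0.2, 0.1, 1.2]
gripper_width: 0.181
gripper_force: 30.0
```

Request:
jog_arm([
  [0,0,-0.5,0],
  [0,0,-1,0],
  [0,0,-1,0],
  [0,0,-1,0],
  [0,0,-1,0],
  [0,0,-0.8,0],
  [0,0,0,0],
])

```text
time_s: 28.6
tcp_pos: [0.6214, 0.2039, 0.2974]
ee_rot: [[0.914, -0.406, 0.006], [-0.406, -0.914, 0.003], [0.004, -0.005, -1.0]]
wrist_force: [0.3, 0.1, -0.9]
gripper_width: 0.181
gripper_force: 30.0
```

```bash
python3 -c "
from h import *
go([.4725,-.164,.13],-78.15); print(sense()['gripper_force'])"
```

```text
grasp [0.6223 0.2043 0.1339] toolyaw -113.97 w 15.8 F [ 0.3  0.1 -0.9] j [ 32.  30.  -3.   0. -57.  34.]
 d/20mm tool [ 0.635 19.871  0.103] | turn/0.08 (tool z down) -7.815 t 28.6
29.99965963885188
```

Request:
jog_arm([
  [0,0,0,-1],
  [0,0,0,-1],
  [0,0,0,-1],
  [0,0,0,-1],
  [0,0,0,-1],
  [0,0,0,-1],
  [0,0,0,-1],
  [0,0,0,-0.82],
])

```text
time_s: 29.4
tcp_pos: [0.6205, 0.2034, 0.2928]
ee_rot: [[0.978, 0.208, -0.002], [0.208, -0.978, -0.001], [-0.002, 0.0, -1.0]]
wrist_force: [-0.3, -0.4, -1.3]
gripper_width: 0.184
gripper_force: 30.0
```

Request:
jog_arm([
  [-1,0,0,0],
  [-1,0,0,0],
  [-1,0,0,0],
  [-1,0,0,0],
  [-1,0,0,0],
  [-1,0,0,0],
  [-1,0.8,0,0],
  [-1,0.8,0,0],
  [-1,0.8,0,0],
  [-1,0.8,0,0],
])

```text
time_s: 30.4
tcp_pos: [0.4371, 0.099, 0.2933]
ee_rot: [[0.979, 0.205, -0.001], [0.205, -0.979, -0.001], [-0.001, 0.0, -1.0]]
wrist_force: [1.1, -0.0, -1.0]
gripper_width: 0.186
gripper_force: 30.0
```

Request:
jog_arm([
  [-1,1,0,0],
  [0,1,0,0],
  [0,1,0,0],
  [0,1,0,0],
  [0,1,0,0],
  [0,1,0,0],
  [0,1,0,0],
  [0,1,0,0],
  [0,1,0,0],
  [0,1,0,0],
])

```text
time_s: 31.4
tcp_pos: [0.4594, -0.1008, 0.2933]
ee_rot: [[0.979, 0.205, -0.001], [0.205, -0.979, 0.0], [-0.001, -0.0, -1.0]]
wrist_force: [0.3, 0.6, -0.6]
gripper_width: 0.183
gripper_force: 30.0
```

Request:
jog_arm([
  [0,1,0,0],
  [0,1,0,0],
  [0,1,0,0],
  [0,0,0,0],
  [0,0,0,0],
])

```text
time_s: 31.9
tcp_pos: [0.4716, -0.1588, 0.2933]
ee_rot: [[0.979, 0.204, -0.002], [0.204, -0.979, 0.0], [-0.001, -0.001, -1.0]]
wrist_force: [-0.1, -0.7, -1.0]
gripper_width: 0.18
gripper_force: 30.0
```

```bash
python3 -c "
from h import *
go([.4725,-.164,.05],-78.15); print(sense()['gripper_force'])"
```

```text
grasp [ 0.4713 -0.1587  0.1298] toolyaw -78.22 w 15.6 F [-0.1 -0.7 -1. ] j [  0.  16. -26.  -0. -48. 102.]
 d/20mm tool [0.009 0.272 3.988] | turn/0.08 (tool z down) -0.016 t 31.9
29.999656439758837
```

Request:
jog_arm([
  [0,0.27,1,0],
  [0,0,1,0],
  [0,0,1,0],
  [0,0,0.8,0],
  [0,0,0.15,0],
  [0,0,0,0],
  [0,0,0,0],
])

```text
time_s: 32.6
tcp_pos: [0.4735, -0.1636, 0.2157]
ee_rot: [[0.979, 0.206, 0.002], [0.206, -0.979, -0.0], [0.001, 0.001, -1.0]]
wrist_force: [-0.2, 0.3, -1.1]
gripper_width: 0.183
gripper_force: 30.0
```

```bash
python3 - <<'E'
from h import *
go([.541,-.1497,.0505],-78.15); print(sense()['gripper_force'])
im=avg("top",3)
crop(im,230,160,100,75,8,"c_7")
im=avg("side",3)
u,v=proj("side",[.53,-.14,.03]).astype(int); print(u,v); crop(im,u-50,v-38,100,75,8,"c_8",2)
E
```

```text
grasp [ 0.4738 -0.1636  0.0522] toolyaw -78.1 w 15.9 F [-0.2  0.3 -1.1] j [ -0.  23. -30.   0. -36. 102.]
 d/20mm tool [3.433 0.011 0.092] | turn/0.08 (tool z down) 0.011 t 32.6
29.999686921946704
245 225
```

View pics/c_8.png

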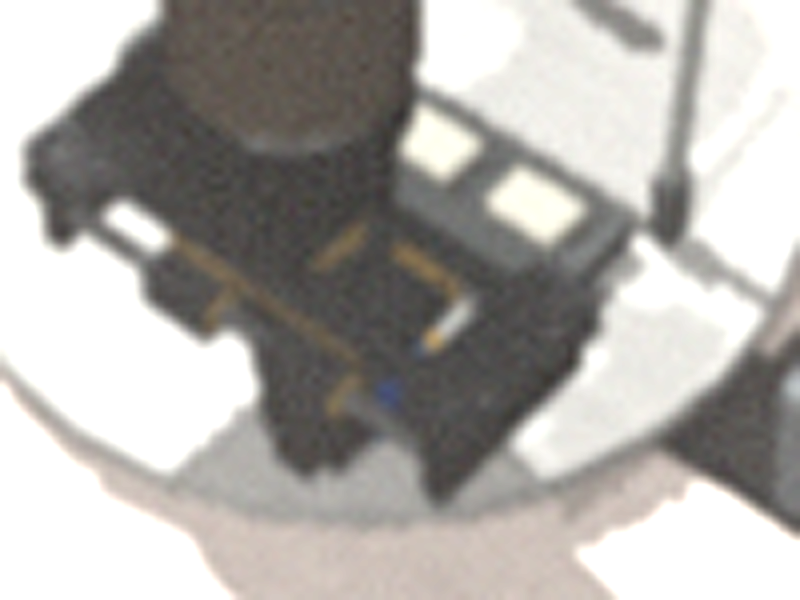

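The view is mostly hidden by the gripper; the board tip is just visible at (430,345), ahead of the end slot. I'll insert by force feedback.

Request:
jog_arm([
  [0.5,0,0.1,0],
  [0.5,0,0,0],
  [0.5,0,0,0],
  [0.3,0,0,0],
  [0,0,0,0],
])

```text
time_s: 33.4
tcp_pos: [0.5098, -0.1563, 0.213]
ee_rot: [[0.979, 0.206, 0.002], [0.206, -0.979, -0.0], [0.002, 0.001, -1.0]]
wrist_force: [1.5, -0.4, -0.2]
gripper_width: 0.18
gripper_force: 30.0
```

Request:
jog_arm([
  [0.3,0,0,0],
  [0.3,0,0,0],
  [0,0,0,0],
])

```text
time_s: 33.7
tcp_pos: [0.5211, -0.1539, 0.213]
ee_rot: [[0.979, 0.206, 0.002], [0.206, -0.979, -0.0], [0.002, 0.0, -1.0]]
wrist_force: [1.2, -0.4, -0.4]
gripper_width: 0.184
gripper_force: 30.0
```

```bash
python3 -c "
from h import *
go([.541,-.1497,.0495],-78.15); print(sense()['gripper_force'])"
```

```text
grasp [ 0.5214 -0.1539  0.0495] toolyaw -78.13 w 16.0 F [ 1.2 -0.4 -0.4] j [  1.  27. -24.   0. -39. 101.]
 d/20mm tool [ 1.004 -0.005  0.003] | turn/0.08 (tool z down) 0.004 t 33.7
29.99981028959155
```

Request:
jog_arm([
  [0.4,0,0,0],
  [0.4,0,0,0],
  [0,0,0,0],
])

```text
time_s: 34.0
tcp_pos: [0.5373, -0.1505, 0.213]
ee_rot: [[0.979, 0.206, 0.002], [0.206, -0.979, -0.0], [0.002, 0.001, -1.0]]
wrist_force: [0.2, 0.4, 0.8]
gripper_width: 0.183
gripper_force: 30.0
```

Request:
jog_arm([
  [0.15,0,0,0],
  [0.1,0,0,0],
  [0,0,0,0],
])

```text
time_s: 34.3
tcp_pos: [0.5408, -0.1497, 0.213]
ee_rot: [[0.979, 0.205, 0.0], [0.205, -0.979, 0.0], [0.0, 0.0, -1.0]]
wrist_force: [-0.8, -0.6, 2.0]
gripper_width: 0.178
gripper_force: 30.0
```

Request:
jog_arm([
  [0.1,0,0,0],
  [0.1,0,0,0],
  [0,0,0,0],
])

```text
time_s: 34.6
tcp_pos: [0.544, -0.1491, 0.213]
ee_rot: [[0.979, 0.205, -0.003], [0.205, -0.979, -0.0], [-0.003, -0.0, -1.0]]
wrist_force: [-4.9, -0.8, 4.7]
gripper_width: 0.18
gripper_force: 30.0
```

Request:
jog_arm([
  [0.1,0,0,0],
  [0.1,0,0,0],
  [0,0,0,0],
  [0,0,0,0],
])

```text
time_s: 35.0
tcp_pos: [0.5455, -0.149, 0.2129]
ee_rot: [[0.979, 0.205, -0.01], [0.205, -0.979, -0.001], [-0.01, -0.002, -1.0]]
wrist_force: [-11.3, -3.4, 10.6]
gripper_width: 0.181
gripper_force: 30.0
```

```bash
python3 -c "
from h import *
go([.541,-.1497,.0495],-78.15)"
```

```text
grasp [ 0.5438 -0.1491  0.0494] toolyaw -78.18 w 15.7 F [-11.3  -3.4  10.6] j [  1.  28. -21.   0. -41. 101.]
 d/20mm tool [-0.144  0.    -0.003] | turn/0.08 (tool z down) -0.007 t 35.0
```

Request:
jog_arm([
  [-0.1,0,0,0],
  [0,0,0,0],
  [0,0,0,0],
  [0,0,0,0],
  [0,0,0,0],
  [0,0,-0.5,0],
  [0,0,-1,0],
  [0,0,-1,0],
  [0,0,-1,0],
  [0,0,-1,0],
], grip=40)

```text
time_s: 36.0
tcp_pos: [0.5478, -0.1481, 0.3051]
ee_rot: [[0.979, 0.206, 0.005], [0.206, -0.979, 0.0], [0.005, 0.001, -1.0]]
wrist_force: [0.8, 0.0, -0.1]
gripper_width: 0.459
gripper_force: 0.0
```

Request:
jog_arm([
  [0,-1,0,0],
  [0,-1,0,0],
  [0,-1,0,0],
  [0,-1,0,0],
  [0,-1,0,0],
  [0,-1,0,0],
  [0,-1,0,0],
  [0,-1,0,0],
  [0,-1,0,0],
  [0,-1,0,0],
], grip=60)

```text
time_s: 37.0
tcp_pos: [0.5064, 0.0489, 0.3043]
ee_rot: [[0.979, 0.206, 0.005], [0.206, -0.979, 0.002], [0.006, -0.001, -1.0]]
wrist_force: [-0.7, 1.3, 0.3]
gripper_width: 0.689
gripper_force: 0.0
```

Request:
jog_arm([
  [0,-1,0,0],
  [0,-1,0,0],
  [0,-1,0,0],
  [0,-1,0,0],
  [0,-1,0,0],
  [0,-1,0,0],
  [0,-1,0,0],
  [0,-1,0,0],
  [0,0,0,0],
])

```text
time_s: 37.9
tcp_pos: [0.4732, 0.2066, 0.3043]
ee_rot: [[0.978, 0.209, 0.005], [0.209, -0.978, 0.004], [0.005, -0.003, -1.0]]
wrist_force: [-0.2, 0.1, -0.5]
gripper_width: 0.691
gripper_force: 0.0
```

```bash
python3 - <<'E'
from h import *
go([.471,.2077,.024],-77.5)
im=avg("top",3); w=wins(im); d=w[1]-w[3]; print(w,np.degrees(np.arctan2(d[1],d[0]))-90)
crop(im,200,140,133,100,6,"c_9")
boards()
E
```

```text
grasp [0.4739 0.2072 0.1408] toolyaw -77.96 w 60.1 F [-0.2  0.1 -0.5] j [ 42.  17. -23.   0. -50.  60.]
 d/20mm tool [-0.17  -0.037  5.838] | turn/0.08 (tool z down) -0.099 t 37.9
[[ 5.59023313e-01  1.43805145e-03  9.20000000e+01]
 [ 5.68966438e-01 -4.57208287e-02  9.20000000e+01]
 [ 5.78762020e-01 -9.30071404e-02  9.20000000e+01]
 [ 5.88762252e-01 -1.39914214e-01  9.00000000e+01]] 11.868635831705163
top [ 0.5859  0.3445 -4.2251 -0.2251  0.0342]
side [4.85600e-01 1.90100e-01 5.17691e+01 3.07691e+01 2.76000e-02]
```

View pics/c_9.png

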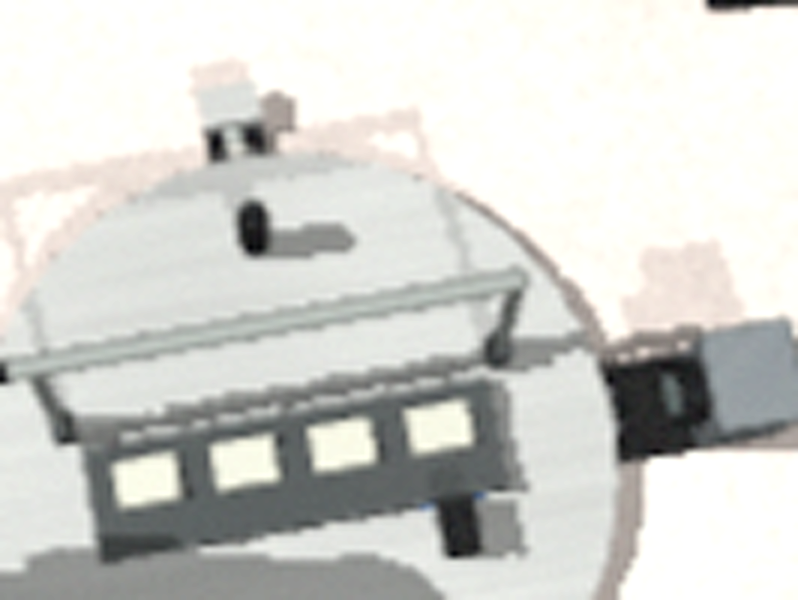

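Board 1 of 4 sits in the end slot, its grip against the block at (460,525). Now the second board.

Request:
jog_arm([
  [-0.17,-0.04,1,-0.1],
  [0,0,1,0],
  [0,0,1,0],
  [0,0,1,0],
  [0,0,1,0],
  [0,0,0.6,0],
  [0,0,0.24,0],
  [0,0,0,0],
])

```text
time_s: 39.15
tcp_pos: [0.4692, 0.2038, 0.1858]
ee_rot: [[0.977, 0.213, -0.001], [0.213, -0.977, -0.001], [-0.001, 0.0, -1.0]]
wrist_force: [-0.8, 0.2, 0.2]
gripper_width: 0.69
gripper_force: 0.0
```

Request:
jog_arm([
  [0,0,0,0],
  [0,0,0,0],
  [0,0,0,0],
  [0,0,0,0],
  [0,0,0,0],
  [0,0,0,0],
  [0,0,0,0],
  [0,0,0,0],
  [0,0,0,0],
], grip=0)

```text
time_s: 40.05
tcp_pos: [0.4692, 0.204, 0.1863]
ee_rot: [[0.977, 0.213, 0.0], [0.213, -0.977, 0.0], [0.0, -0.0, -1.0]]
wrist_force: [-0.5, 1.0, 2.0]
gripper_width: 0.179
gripper_force: 30.0
```

Request:
jog_arm([
  [0,0,-0.5,0],
  [0,0,-1,0],
  [0,0,-1,0],
  [0,0,-1,0],
  [0,0,-1,0],
  [0,0,-0.8,0],
  [0,0,0,0],
])

```text
time_s: 40.75
tcp_pos: [0.4695, 0.2041, 0.2947]
ee_rot: [[0.977, 0.214, 0.004], [0.213, -0.977, 0.003], [0.005, -0.002, -1.0]]
wrist_force: [0.6, -0.3, -1.0]
gripper_width: 0.185
gripper_force: 30.0
```

```bash
python3 -c "
from h import *
go([.4626,-.1171,.05],-78.15); print(sense()['gripper_force'])"
```

```text
grasp [0.4702 0.2046 0.1312] toolyaw -77.67 w 16.1 F [ 0.6 -0.3 -1. ] j [ 42.  18. -24.   0. -48.  61.]
 d/20mm tool [-3.827 15.642  4.009] | turn/0.08 (tool z down) 0.104 t 40.8
29.999630134552717
```

Request:
jog_arm([
  [-1,0,0,0.1],
  [-1,1,0,0],
  [-1,1,0,0],
  [-0.85,1,0,0],
  [0,1,0,0],
  [0,1,0,0],
  [0,1,0,0],
  [0,1,0,0],
  [0,1,0,0],
  [0,1,0,0],
])

```text
time_s: 41.75
tcp_pos: [0.4304, 0.0107, 0.2914]
ee_rot: [[0.979, 0.205, -0.002], [0.205, -0.979, -0.0], [-0.002, 0.0, -1.0]]
wrist_force: [0.8, -0.3, -0.4]
gripper_width: 0.181
gripper_force: 30.0
```

Request:
jog_arm([
  [0,1,0,0],
  [0,1,0,0],
  [0,1,0,0],
  [0,1,0,0],
  [0,1,0,0],
  [0,0.9,1,0],
  [0,0,1,0],
  [0,0,1,0],
  [0,0,0,0],
  [0,0,0,0],
])

```text
time_s: 42.75
tcp_pos: [0.4549, -0.1038, 0.2318]
ee_rot: [[0.979, 0.206, -0.002], [0.206, -0.979, -0.0], [-0.002, 0.0, -1.0]]
wrist_force: [0.6, 0.1, -0.4]
gripper_width: 0.18
gripper_force: 30.0
```

```bash
python3 -c "
from h import *
go([.4626,-.1171,.0495],-78.15); print(sense()['gripper_force'])"
```

```text
grasp [ 0.4546 -0.1038  0.0683] toolyaw -78.14 w 15.6 F [ 0.6  0.1 -0.4] j [  7.  19. -34.   0. -37.  95.]
 d/20mm tool [0.257 0.731 0.941] | turn/0.08 (tool z down) 0.003 t 42.8
29.999803388491273
```

Request:
jog_arm([
  [0.26,0.73,0.4,0],
  [0,0,0.4,0],
  [0,0,0.18,0],
  [0,0,0,0],
  [0.5,0,0,0],
  [0.5,0,0,0],
  [0.5,0,0,0],
  [0.3,0,0,0],
  [0,0,0,0],
])

```text
time_s: 43.65
tcp_pos: [0.4995, -0.1092, 0.2126]
ee_rot: [[0.979, 0.206, 0.001], [0.206, -0.979, 0.0], [0.001, 0.0, -1.0]]
wrist_force: [-0.3, -0.2, -0.4]
gripper_width: 0.179
gripper_force: 30.0
```

Request:
jog_arm([
  [0.3,0,0,0],
  [0.3,0,0,0],
  [0,0,0,0],
])

```text
time_s: 43.95
tcp_pos: [0.5109, -0.107, 0.2127]
ee_rot: [[0.979, 0.206, 0.001], [0.206, -0.979, -0.0], [0.001, 0.0, -1.0]]
wrist_force: [0.0, -0.5, -2.1]
gripper_width: 0.182
gripper_force: 30.0
```

Request:
jog_arm([
  [0.4,0,0,0],
  [0.4,0,0,0],
  [0,0,0,0],
])

```text
time_s: 44.25
tcp_pos: [0.5271, -0.1036, 0.2127]
ee_rot: [[0.979, 0.206, 0.002], [0.206, -0.979, -0.0], [0.002, 0.0, -1.0]]
wrist_force: [-0.1, 0.2, -1.1]
gripper_width: 0.183
gripper_force: 30.0
```

Request:
jog_arm([
  [0.15,0,0,0],
  [0.1,0,0,0],
  [0,0,0,0],
])

```text
time_s: 44.55
tcp_pos: [0.5308, -0.1028, 0.2126]
ee_rot: [[0.979, 0.205, 0.0], [0.205, -0.979, -0.0], [0.0, 0.0, -1.0]]
wrist_force: [0.8, 0.5, -0.5]
gripper_width: 0.181
gripper_force: 30.0
```

```bash
python3 -c "
from h import *
go([.5311,-.1027,.0485],-78.15); print(sense()['gripper_force'])"
```

```text
grasp [ 0.5308 -0.1028  0.0491] toolyaw -78.15 w 15.8 F [ 0.8  0.5 -0.5] j [  6.  27. -25.   0. -39.  96.]
 d/20mm tool [ 0.014 -0.001  0.03 ] | turn/0.08 (tool z down) 0.0 t 44.5
29.999728985130787
```

Request:
jog_arm([
  [0.1,0,0.03,0],
  [0.1,0,0,0],
  [0,0,0,0],
])

```text
time_s: 44.85
tcp_pos: [0.5329, -0.1024, 0.2116]
ee_rot: [[0.979, 0.205, -0.006], [0.205, -0.979, -0.0], [-0.006, -0.001, -1.0]]
wrist_force: [-5.4, -0.4, 3.7]
gripper_width: 0.179
gripper_force: 30.0
```

Request:
jog_arm([
  [0.1,0,0,0],
  [0.1,0,0,0],
  [0,0,0,0],
])

```text
time_s: 45.15
tcp_pos: [0.5345, -0.1021, 0.2114]
ee_rot: [[0.979, 0.204, -0.014], [0.204, -0.979, -0.001], [-0.014, -0.002, -1.0]]
wrist_force: [-11.6, -2.3, 9.5]
gripper_width: 0.183
gripper_force: 30.0
```

Request:
jog_arm([
  [0.1,0,0,0],
  [0,0,0,0],
])

```text
time_s: 45.35
tcp_pos: [0.5353, -0.102, 0.2112]
ee_rot: [[0.979, 0.204, -0.018], [0.204, -0.979, -0.002], [-0.018, -0.002, -1.0]]
wrist_force: [-15.1, -2.7, 12.3]
gripper_width: 0.185
gripper_force: 30.0
```

Request:
jog_arm([
  [-0.25,0,0,0],
  [0,0,0,0],
  [0,0,0,0],
  [0,0,0,0],
  [0,0,-0.5,0],
  [0,0,-1,0],
  [0,0,-1,0],
  [0,0,-1,0],
  [0,0,-1,0],
  [0,-1,0,0],
], grip=40)

```text
time_s: 46.35
tcp_pos: [0.5342, -0.0825, 0.3068]
ee_rot: [[0.979, 0.205, 0.014], [0.205, -0.979, 0.0], [0.013, 0.002, -1.0]]
wrist_force: [0.1, 0.2, -0.5]
gripper_width: 0.459
gripper_force: 0.0
```

Request:
jog_arm([
  [0,-1,0,0],
  [0,-1,0,0],
  [0,-1,0,0],
  [0,-1,0,0],
  [0,-1,0,0],
  [0,-1,0,0],
  [0,-1,0,0],
  [0,-1,0,0],
  [0,-1,0,0],
  [0,-1,0,0],
], grip=60)

```text
time_s: 47.35
tcp_pos: [0.4914, 0.1154, 0.3037]
ee_rot: [[0.978, 0.206, 0.006], [0.206, -0.978, 0.003], [0.007, -0.002, -1.0]]
wrist_force: [1.1, 0.2, 0.9]
gripper_width: 0.693
gripper_force: 0.0
```

Request:
jog_arm([
  [0,-1,0,0],
  [0,-1,0,0],
  [0,-1,0,0],
  [0,-1,0,0],
  [0,-1,0,0],
  [0,-1,0,0],
  [0,-1,0,0],
  [0,-1,0,0],
  [0,-1,0,0],
  [0,0,0,0],
])

```text
time_s: 48.35
tcp_pos: [0.454, 0.2929, 0.3037]
ee_rot: [[0.978, 0.209, 0.005], [0.209, -0.978, 0.005], [0.006, -0.004, -1.0]]
wrist_force: [-0.3, 0.3, -0.7]
gripper_width: 0.691
gripper_force: 0.0
```

```bash
python3 - <<'E'
from h import *
go([.585,.342,.024],-89)
boards()
im=avg("top",2); cv2.imwrite("pics/t10.png",im)
E
```

```text
grasp [0.4548 0.2937 0.1402] toolyaw -77.95 w 60.1 F [-0.3  0.3 -0.7] j [ 50.  19. -20.   0. -51.  52.]
 d/20mm tool [ 6.837 -0.978  5.854] | turn/0.08 (tool z down) 2.41 t 48.4
top [4.75700e-01 3.67000e-01 3.79981e+01 4.19981e+01 3.14000e-02]
top [ 0.5858  0.3444 -4.0967 -0.0967  0.0342]
side [0.5842 0.3429 0.8945 4.8945 0.0292]
```

Request:
jog_arm([
  [1,-0.14,0,0],
  [1,-0.14,0,0],
  [1,-0.14,0,0],
  [1,-0.14,0,0],
  [1,-0.14,0,0],
  [1,-0.14,0,0],
  [0.84,-0.14,0,0],
  [0,0,1,0.8],
  [0,0,1,0.8],
  [0,0,1,0.8],
])

```text
time_s: 49.75
tcp_pos: [0.5836, 0.3365, 0.2412]
ee_rot: [[1.0, 0.011, 0.0], [0.011, -1.0, 0.0], [0.0, -0.0, -1.0]]
wrist_force: [-0.4, 0.5, -0.1]
gripper_width: 0.688
gripper_force: 0.0
```

Request:
jog_arm([
  [0,0,0,0],
  [0,0,0,0],
])

```text
time_s: 49.95
tcp_pos: [0.5836, 0.3368, 0.2421]
ee_rot: [[1.0, 0.016, 0.0], [0.016, -1.0, -0.001], [0.0, 0.001, -1.0]]
wrist_force: [0.7, -0.8, 0.4]
gripper_width: 0.691
gripper_force: 0.0
```

```bash
python3 - <<'E'
from h import *
go([.585,.342,.024],-89)
E
```

```text
grasp [0.5836 0.3367 0.0786] toolyaw -89.08 w 60.1 F [ 0.7 -0.8  0.4] j [ 44.  35.  -3.   0. -52.  47.]
 d/20mm tool [ 0.075 -0.266  2.728] | turn/0.08 (tool z down) -0.017 t 50.0
```

Request:
jog_arm([
  [0.07,-0.27,0.9,0],
  [0,0,0.9,0],
  [0,0,0.6,0],
  [0,0,0.33,0],
  [0,0,0,0],
])

```text
time_s: 50.45
tcp_pos: [0.5844, 0.3424, 0.1864]
ee_rot: [[1.0, 0.015, -0.001], [0.015, -1.0, -0.001], [-0.001, 0.001, -1.0]]
wrist_force: [0.0, 0.1, 0.4]
gripper_width: 0.688
gripper_force: 0.0
```

Request:
jog_arm([
  [0,0,0,0],
  [0,0,0,0],
  [0,0,0,0],
  [0,0,0,0],
  [0,0,0,0],
  [0,0,0,0],
  [0,0,0,0],
  [0,0,0,0],
  [0,0,0,0],
], grip=0)

```text
time_s: 51.35
tcp_pos: [0.5846, 0.3425, 0.1875]
ee_rot: [[1.0, 0.015, 0.0], [0.015, -1.0, 0.0], [0.0, -0.0, -1.0]]
wrist_force: [-0.6, 0.8, 0.6]
gripper_width: 0.178
gripper_force: 30.0
```

Request:
jog_arm([
  [0,0,-0.5,0],
  [0,0,-1,0],
  [0,0,-1,0],
  [0,0,-1,0],
  [0,0,-1,0],
  [0,0,-0.8,0],
  [0,0,0,-1],
  [0,0,0,-1],
  [0,0,0,-0.36],
  [0,0,0,0],
])

```text
time_s: 52.35
tcp_pos: [0.5845, 0.3423, 0.2936]
ee_rot: [[0.98, 0.201, 0.0], [0.201, -0.98, -0.0], [0.0, 0.0, -1.0]]
wrist_force: [-0.5, -0.3, -1.3]
gripper_width: 0.183
gripper_force: 30.0
```

```bash
python3 -c "
from h import *
go([.4528,-.0701,.0495],-78.15); print(sense()['gripper_force'])"
```

```text
grasp [0.5845 0.3423 0.1301] toolyaw -78.38 w 15.9 F [-0.5 -0.3 -1.3] j [ 44.  32.   0.   0. -58.  58.]
 d/20mm tool [-10.604  18.87    4.031] | turn/0.08 (tool z down) -0.05 t 52.4
29.999310141429305
```

Request:
jog_arm([
  [-1,0.8,0,-0.05],
  [-1,0.8,0,0],
  [-1,0.8,0,0],
  [-1,0.8,0,0],
  [-1,0.8,0,0],
  [-1,0.8,0,0],
  [-1,0.8,0,0],
  [-1,0.8,0,0],
  [-1,0.8,0,0],
  [-1,0.8,0,0],
])

```text
time_s: 53.35
tcp_pos: [0.4211, 0.1438, 0.2936]
ee_rot: [[0.979, 0.205, 0.0], [0.205, -0.979, 0.0], [0.0, -0.0, -1.0]]
wrist_force: [-0.6, 0.3, -0.9]
gripper_width: 0.179
gripper_force: 30.0
```

Request:
jog_arm([
  [-0.6,1,0,0],
  [0,1,0,0],
  [0,1,0,0],
  [0,1,0,0],
  [0,1,0,0],
  [0,1,0,0],
  [0,1,0,0],
  [0,1,0,0],
  [0,1,0,0],
  [0,1,0,0],
])

```text
time_s: 54.35
tcp_pos: [0.4513, -0.0544, 0.2936]
ee_rot: [[0.979, 0.205, 0.0], [0.205, -0.979, -0.0], [0.0, 0.0, -1.0]]
wrist_force: [0.2, 0.8, -0.4]
gripper_width: 0.183
gripper_force: 30.0
```

Request:
jog_arm([
  [0,0.87,1,0],
  [0,0,1,0],
  [0,0,1,0],
  [0,0,0,0],
  [0,0,0,0],
])

```text
time_s: 54.85
tcp_pos: [0.4551, -0.0705, 0.2337]
ee_rot: [[0.979, 0.206, -0.0], [0.206, -0.979, -0.0], [-0.0, 0.0, -1.0]]
wrist_force: [-1.0, 0.3, -0.1]
gripper_width: 0.183
gripper_force: 30.0
```

```bash
python3 -c "
from h import *
go([.4528,-.0701,.0495],-78.15); print(sense()['gripper_force'])"
```

```text
grasp [ 0.4551 -0.0706  0.0702] toolyaw -78.12 w 15.9 F [-1.   0.3 -0.1] j [ 11.  19. -35.   0. -37.  90.]
 d/20mm tool [-0.107 -0.048  1.034] | turn/0.08 (tool z down) 0.007 t 54.9
29.999892991036177
```

Request:
jog_arm([
  [-0.1,-0.05,0.5,0],
  [0,0,0.4,0],
  [0,0,0.14,0],
  [0,0,0,0],
  [0.5,0,0,0],
  [0.5,0,0,0],
  [0.5,0,0,0],
  [0.3,0,0,0],
  [0,0,0,0],
])

```text
time_s: 55.75
tcp_pos: [0.4891, -0.0623, 0.2124]
ee_rot: [[0.978, 0.206, 0.001], [0.206, -0.978, 0.0], [0.001, 0.0, -1.0]]
wrist_force: [-0.5, -0.0, -1.0]
gripper_width: 0.177
gripper_force: 30.0
```

Request:
jog_arm([
  [0.3,0,0,0],
  [0.3,0,0,0],
  [0,0,0,0],
])

```text
time_s: 56.05
tcp_pos: [0.5006, -0.0599, 0.2126]
ee_rot: [[0.978, 0.206, 0.002], [0.206, -0.978, 0.0], [0.002, 0.0, -1.0]]
wrist_force: [-0.4, 0.3, -1.0]
gripper_width: 0.18
gripper_force: 30.0
```

Request:
jog_arm([
  [0.4,0,0,0],
  [0.4,0,0,0],
  [0,0,0,0],
])

```text
time_s: 56.35
tcp_pos: [0.5167, -0.0564, 0.2126]
ee_rot: [[0.978, 0.207, 0.002], [0.207, -0.978, 0.0], [0.002, 0.0, -1.0]]
wrist_force: [-0.2, -0.2, -0.5]
gripper_width: 0.179
gripper_force: 30.0
```

Request:
jog_arm([
  [0.15,0,0,0],
  [0.1,0,0,0],
  [0,0,0,0],
])

```text
time_s: 56.65
tcp_pos: [0.5204, -0.0557, 0.2125]
ee_rot: [[0.979, 0.206, 0.0], [0.206, -0.979, 0.0], [0.0, -0.0, -1.0]]
wrist_force: [-0.6, 0.1, -1.0]
gripper_width: 0.183
gripper_force: 30.0
```

Request:
jog_arm([
  [0.1,0,0,0],
  [0.1,0,0,0],
  [0,0,0,0],
])

```text
time_s: 56.95
tcp_pos: [0.5235, -0.0551, 0.2124]
ee_rot: [[0.979, 0.206, -0.002], [0.206, -0.979, -0.0], [-0.002, -0.0, -1.0]]
wrist_force: [-2.8, -0.9, 3.1]
gripper_width: 0.179
gripper_force: 30.0
```

```bash
python3 -c "
from h import *
go([.5213,-.0557,.049],-78.15); print(sense()['gripper_force'])"
```

```text
grasp [ 0.5231 -0.0551  0.0489] toolyaw -78.12 w 15.6 F [-2.8 -0.9  3.1] j [ 12.  26. -27.  -0. -38.  90.]
 d/20mm tool [-0.095  0.009 -0.004] | turn/0.08 (tool z down) 0.006 t 57.0
30.000319378450513
```

Push home, release, lift, then head for the last board.

Request:
jog_arm([
  [0.1,0,0,0],
  [0.1,0,0,0],
  [0.1,0,0,0],
  [0,0,0,0],
])

```text
time_s: 57.35
tcp_pos: [0.5258, -0.0547, 0.2123]
ee_rot: [[0.979, 0.204, -0.014], [0.204, -0.979, -0.002], [-0.014, -0.001, -1.0]]
wrist_force: [-14.7, -0.6, 12.5]
gripper_width: 0.181
gripper_force: 30.0
```

Request:
jog_arm([
  [-0.25,0,0,0],
  [0,0,0,0],
  [0,0,0,0],
  [0,0,0,0],
  [0,0,-0.5,0],
  [0,0,-1,0],
  [0,0,-1,0],
  [0,0,-1,0],
  [0,0,-1,0],
  [0,-1,0,0],
], grip=40)

```text
time_s: 58.35
tcp_pos: [0.5232, -0.0356, 0.307]
ee_rot: [[0.979, 0.205, 0.011], [0.205, -0.979, 0.001], [0.011, 0.001, -1.0]]
wrist_force: [0.8, -0.1, 0.2]
gripper_width: 0.461
gripper_force: 0.0
```

Request:
jog_arm([
  [0,-1,0,0],
  [0,-1,0,0],
  [0,-1,0,0],
  [0,-1,0,0],
  [0,-1,0,0],
  [0,-1,0,0],
  [0,-1,0,0],
  [0,-1,0,0],
  [0,-1,0,0],
  [0,-1,0,0],
], grip=60)

```text
time_s: 59.35
tcp_pos: [0.4805, 0.162, 0.3041]
ee_rot: [[0.978, 0.207, 0.004], [0.207, -0.978, 0.002], [0.005, -0.001, -1.0]]
wrist_force: [-0.0, -0.1, -0.5]
gripper_width: 0.689
gripper_force: 0.0
```

Request:
jog_arm([
  [0,-1,0,0],
  [0,-1,0,0],
  [0,-1,0,0],
  [0,0,0,0],
])

```text
time_s: 59.75
tcp_pos: [0.468, 0.2218, 0.304]
ee_rot: [[0.978, 0.209, 0.004], [0.209, -0.978, 0.003], [0.005, -0.002, -1.0]]
wrist_force: [-0.1, 0.0, 0.0]
gripper_width: 0.691
gripper_force: 0.0
```

```bash
python3 - <<'E'
from h import *
go([.4745,.368,.084],-54)
boards()
im=avg("top",2); cv2.imwrite("pics/t11.png",im); crop(im,60,160,133,100,6,"c_11",2)
E
```

```text
grasp [0.4688 0.2223 0.1405] toolyaw -77.91 w 60.1 F [-0.1  0.   0. ] j [ 43.  17. -23.   0. -50.  59.]
 d/20mm tool [ 1.792 -7.057  2.852] | turn/0.08 (tool z down) -5.217 t 59.8
top no tongue [ 0.52193219 -0.05575186]
side no tongue [ 0.53520264 -0.03773426]
```

```bash
python3 - <<'E'
from h import *
im=cv2.imread("pics/t11.png"); a=cv2.convertScaleAbs(cv2.resize(im[165:240,205:315],None,fx=7,fy=7,interpolation=cv2.INTER_CUBIC)[:300*2][:,:770],alpha=1.6)
cv2.imwrite("pics/c_12.png",a)
E
```

```text
(no output)
```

View pics/c_12.png

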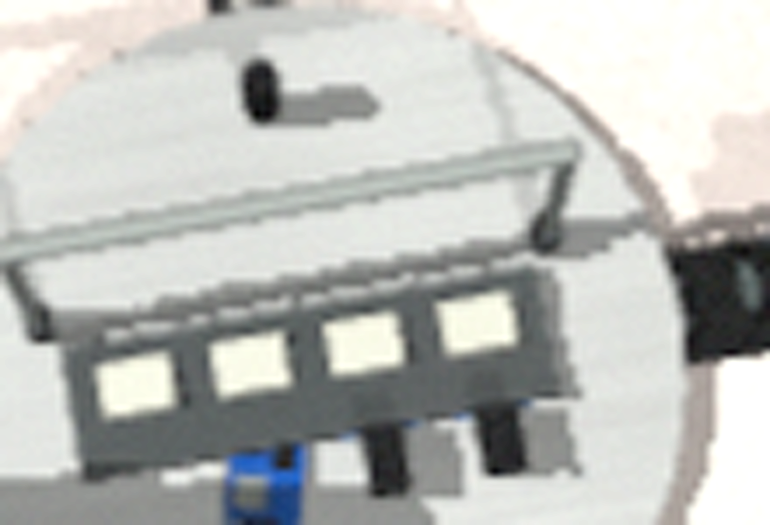

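The two end boards are home, but the third has slid back out: blue is at (262,490) in front of its slot, so it was knocked. I'll measure it.

```bash
python3 - <<'E'
from h import *
im=cv2.imread("pics/t11.png").astype(int)
m=((im[...,0]>im[...,2]+25)&(im[...,0]>45)).astype(np.uint8); m[:, :205]=0; m[:,300:]=0
k,l,st,c=cv2.connectedComponentsWithStats(m)
for i in range(1,k):
    if st[i][4]>8: print(st[i],np.round(ray("top",c[i],.030),4))
i=1+np.argmax(st[1:,4]); u,v=c[i]
sub=im[int(v)-12:int(v)+24,int(u)-14:int(u)+14].max(-1)
print("\n".join(" ".join(f"{x:3d}" for x in row) for row in sub)); print(int(u)-14,int(v)-12)
S=eyes.outline_of("top","board0")
for d in S:
    y,x=np.nonzero(d["mask"]); print(round(d["conf"],2),x.mean().round(1),y.mean().round(1),x.min(),x.max(),y.min(),y.max())
E
```

```text
[237 228  12  12  87] [ 0.5202 -0.0548  0.03  ]
157 126  71  45  57  61  62  64 107 116 103  90  83  77  73  64  61  63  62  63  62  63  62  61  61  61  62  58
150 120  73  42  56  62  62  62  74  73  61  58  59  63  63  62  62  62  61  62  62  61  62  64  62  64  62  58
 96  83  64  57  60  61  64  64  62  61  62  63  63  60  64  62  60  60  62  63  63  62  63  63  63  62  62  59
 63  64  64  64  65  61  63  65  63  65  61  62  62  63  62  62  60  63  61  64  64  62  62  63  61  62  63  59
 63  63  64  62  63  61  61  62  61  64  63  63  63  62  61  63  63  62  63  61  62  61  61  63  63  64  61  59
 62  64  61  63  64  63  62  61  63  62  62  65  63  62  63  60  64  63  62  64  62  62  62  63  63  67  67  65
 64  62  62  64  62  62  64  63  64  63  64  63  63  64  62  64  61  61  64  66  62  56  55  55  58  80 100  99
 62  62  63  63  63  63  62  61  64  64  62  63  62  63  67  66  57  43  49  68  79  81 112 128 126 129 132 125
 61  63  62  63  61  63  61  62  64  63  60  61  57  57  71  76  54  28  33  91 105  93 126 142 143 142 142 141
 63  64  65  69  68  57  59  59  68  91 107 
[... 2386 characters left out ...]
5  94  94  94  95  94  94  94  95
 95  94  94  94  94  95  95  93  94  94  95  94  96  95  97  94  96  94  93  94  95  94  95  94  93  93  95  93
 94  94  94  95  94  94  95  96  96  96  96  95  93  95  94  92  94  95  94  93  94  94  94  94  93  93  95  93
 95  95  93  95  95  94  94  94  94  95  94  95  93  92  94  94  94  92  93  92  94  94  94  95  95  94  96  95
 95  94  94  94  94  94  95  93  94  92  94  94  91  93  92  94  94  93  94  93  93  94  93  95  93  94  94  93
 94  94  94  92  94  94  93  94  94  94  93  93  95  95  94  93  93  94  94  95  93  96  95  92  94  93  94  94
228 221
0.61 242.1 237.0 238 247 229 248
0.55 259.5 230.5 257 262 226 235
0.53 275.8 227.1 273 279 222 232
```

```bash
python3 - <<'E'
from h import *
print("grip top",ray("top",(242.0,243.7),.055)); print("blue front L/R",ray("top",(236.5,235),.03),ray("top",(248.5,233.5),.03))
print("left edge",ray("top",(239.8,240),.061),ray("top",(239.2,248),.061)); print("right",ray("top",(244.6,240),.061),ray("top",(244,248),.061))
g=ray("top",(242.0,243.7),.055); go([g[0],g[1],.14],-91)
E
```

```text
grip top [ 0.49081796 -0.05340777  0.055     ]
blue front L/R [ 0.51606345 -0.0362512   0.03      ] [ 0.5213156  -0.07106661  0.03      ]
left edge [ 0.50083337 -0.0469819   0.061     ] [ 0.4785309  -0.04600807  0.061     ]
right [ 0.50118119 -0.06050722  0.061     ] [ 0.47887181 -0.05948113  0.061     ]
grasp [0.4675 0.2188 0.1391] toolyaw -78.15 w 59.6 F [-0.2 -0.   1.1] j [ 43.  17. -23.   0. -50.  59.]
 d/20mm tool [-1.656 13.56  -0.044] | turn/0.08 (tool z down) 2.804 t 60.2
```

Request:
jog_arm([
  [-1,1,0,0],
  [-0.66,1,0,0],
  [0,1,0,0],
  [0,1,0,0],
  [0,1,0,0],
  [0,1,0,0],
  [0,1,0,0],
  [0,1,0,0],
  [0,1,0,0],
  [0,1,0,0],
], grip=44)

```text
time_s: 61.2
tcp_pos: [0.4762, 0.0156, 0.3027]
ee_rot: [[0.979, 0.206, 0.0], [0.206, -0.979, 0.0], [0.0, 0.0, -1.0]]
wrist_force: [0.5, -0.4, 0.1]
gripper_width: 0.506
gripper_force: 0.0
```

Request:
jog_arm([
  [0,1,0,0],
  [0,1,0,0],
  [0,1,0,0],
  [0,0.56,0,0],
  [0,0,0,1],
  [0,0,0,0.93],
  [0,0,1,0],
  [0,0,1,0],
  [0,0,0,0],
  [0,0,0,0],
])

```text
time_s: 62.2
tcp_pos: [0.491, -0.0529, 0.2627]
ee_rot: [[0.999, 0.054, -0.0], [0.054, -0.999, -0.0], [-0.0, 0.0, -1.0]]
wrist_force: [-0.4, 1.3, 0.5]
gripper_width: 0.504
gripper_force: 0.0
```

```bash
python3 - <<'E'
from h import *
go([.4905,-.0533,.049],-87)
E
```

```text
grasp [ 0.4909 -0.053   0.0992] toolyaw -86.93 w 43.8 F [-0.4  1.3  0.5] j [ 13.  19. -29.   0. -43.  80.]
 d/20mm tool [-0.021  0.013  2.512] | turn/0.08 (tool z down) 0.015 t 62.2
```

Descend, grip, ease back 22 mm, then align.

Request:
jog_arm([
  [0,0,0.9,0],
  [0,0,0.8,0],
  [0,0,0.6,0],
  [0,0,0.21,0],
  [0,0,0,0],
])

```text
time_s: 62.7
tcp_pos: [0.4911, -0.0529, 0.2128]
ee_rot: [[0.999, 0.053, 0.001], [0.053, -0.999, -0.0], [0.001, 0.0, -1.0]]
wrist_force: [0.3, -0.8, -0.0]
gripper_width: 0.508
gripper_force: 0.0
```

Request:
jog_arm([
  [0,0,0,0],
  [0,0,0,0],
  [0,0,0,0],
  [0,0,0,0],
  [0,0,0,0],
  [0,0,0,0],
  [0,0,0,0],
], grip=0)

```text
time_s: 63.4
tcp_pos: [0.4908, -0.0529, 0.2127]
ee_rot: [[0.999, 0.053, 0.0], [0.053, -0.999, 0.0], [0.0, 0.0, -1.0]]
wrist_force: [-0.1, 0.7, 3.5]
gripper_width: 0.178
gripper_force: 30.0
```

Request:
jog_arm([
  [0,0,-0.05,0],
  [-0.5,0,0,0],
  [-0.6,0,0,0],
  [-0.6,0,0,0],
  [-0.4,0,0,0],
  [0,0,0,-1],
  [0,0,0,-0.93],
  [0,0,0,0],
  [0,0,0,0],
])

```text
time_s: 64.3
tcp_pos: [0.4485, -0.0552, 0.2134]
ee_rot: [[0.979, 0.205, 0.0], [0.205, -0.979, 0.0], [0.0, -0.0, -1.0]]
wrist_force: [0.9, -0.6, -0.3]
gripper_width: 0.181
gripper_force: 30.0
```

```bash
python3 -c "
from h import *
go([.4528,-.0701,.0495],-78.15); print(sense()['gripper_force'])"
```

```text
grasp [ 0.4485 -0.0552  0.0499] toolyaw -78.19 w 15.7 F [ 0.9 -0.6 -0.3] j [ 14.  20. -37.  -0. -33.  88.]
 d/20mm tool [0.058 0.774 0.022] | turn/0.08 (tool z down) -0.009 t 64.3
29.999860217794776
```

Request:
jog_arm([
  [0.06,0.4,0.02,0],
  [0,0.37,0,0],
  [0,0,0,0],
  [0.5,0,0,0],
  [0.5,0,0,0],
  [0.5,0,0,0],
  [0.3,0,0,0],
  [0,0,0,0],
])

```text
time_s: 65.1
tcp_pos: [0.4896, -0.0622, 0.2128]
ee_rot: [[0.978, 0.207, 0.001], [0.207, -0.978, 0.0], [0.001, 0.0, -1.0]]
wrist_force: [-0.2, -0.4, 0.7]
gripper_width: 0.184
gripper_force: 30.0
```

Request:
jog_arm([
  [0.3,0,0,0],
  [0.3,0,0,0],
  [0,0,0,0],
])

```text
time_s: 65.4
tcp_pos: [0.5011, -0.0598, 0.2131]
ee_rot: [[0.978, 0.207, 0.002], [0.207, -0.978, 0.0], [0.002, 0.0, -1.0]]
wrist_force: [-0.3, 0.8, -0.1]
gripper_width: 0.184
gripper_force: 30.0
```

Request:
jog_arm([
  [0.4,0,0,0],
  [0.4,0,0,0],
  [0,0,0,0],
])

```text
time_s: 65.7
tcp_pos: [0.5172, -0.0565, 0.2131]
ee_rot: [[0.978, 0.207, 0.002], [0.207, -0.978, 0.0], [0.002, 0.0, -1.0]]
wrist_force: [-0.5, -0.0, -0.6]
gripper_width: 0.182
gripper_force: 30.0
```

Request:
jog_arm([
  [0.1,0,0,0],
  [0.1,0,0,0],
  [0,0,0,0],
])

```text
time_s: 66.0
tcp_pos: [0.5199, -0.056, 0.213]
ee_rot: [[0.979, 0.206, 0.0], [0.206, -0.979, -0.0], [0.0, 0.0, -1.0]]
wrist_force: [-0.5, 0.1, -0.2]
gripper_width: 0.184
gripper_force: 30.0
```

Request:
jog_arm([
  [0.1,0,0,0],
  [0.1,0,0,0],
  [0,0,0,0],
])

```text
time_s: 66.3
tcp_pos: [0.5222, -0.0555, 0.2128]
ee_rot: [[0.979, 0.205, -0.005], [0.205, -0.979, -0.001], [-0.006, -0.0, -1.0]]
wrist_force: [-5.2, -0.2, 4.0]
gripper_width: 0.184
gripper_force: 30.0
```

```bash
python3 -c "
from h import *
go([.5213,-.0557,.049],-78.15); print(sense()['gripper_force'])"
```

```text
grasp [ 0.5213 -0.0557  0.0493] toolyaw -78.14 w 16.0 F [-5.2 -0.2  4. ] j [ 12.  25. -27.  -0. -38.  90.]
 d/20mm tool [0.002 0.003 0.013] | turn/0.08 (tool z down) 0.002 t 66.3
30.00072137452662
```

Request:
jog_arm([
  [0.1,0,0,0],
  [0.1,0,0,0],
  [0,0,0,0],
])

```text
time_s: 66.6
tcp_pos: [0.5237, -0.0553, 0.2126]
ee_rot: [[0.979, 0.205, -0.013], [0.205, -0.979, -0.002], [-0.014, -0.001, -1.0]]
wrist_force: [-12.2, -1.5, 10.2]
gripper_width: 0.181
gripper_force: 30.0
```

Request:
jog_arm([
  [0,0,0,0],
  [0,0,0,0],
  [0,0,0,0],
  [0,0,0,0],
  [0,0,0,0],
  [-0.2,0,-0.5,0],
  [0,0,-1,0],
  [0,0,-1,0],
  [0,0,-1,0],
  [0,0,-1,0],
], grip=40)

```text
time_s: 67.6
tcp_pos: [0.5243, -0.055, 0.3052]
ee_rot: [[0.978, 0.207, 0.005], [0.207, -0.978, 0.0], [0.005, 0.0, -1.0]]
wrist_force: [0.6, -0.5, 0.2]
gripper_width: 0.456
gripper_force: 0.0
```

Request:
jog_arm([
  [0,-1,0,0],
  [0,-1,0,0],
  [0,-1,0,0],
  [0,-1,0,0],
  [0,-1,0,0],
  [0,-1,0,0],
  [0,-1,0,0],
  [0,-1,0,0],
  [0,-1,0,0],
  [0,-1,0,0],
], grip=60)

```text
time_s: 68.6
tcp_pos: [0.4828, 0.1418, 0.3045]
ee_rot: [[0.978, 0.207, 0.004], [0.207, -0.978, 0.002], [0.005, -0.001, -1.0]]
wrist_force: [-0.1, 0.0, -0.1]
gripper_width: 0.689
gripper_force: 0.0
```

```bash
cat >> h.py <<'E'
def slots(im):
    "blue seen near the block: blobs (area, world at z=.03)"
    im=im.astype(int); m=((im[...,0]>im[...,2]+18)&(im[...,0]>45)).astype(np.uint8); m[:,:205]=0; m[:,300:]=0
    k,l,st,c=cv2.connectedComponentsWithStats(m)
    print("blue",[(st[i][4],np.round(ray("top",c[i],.03)[:2],3).tolist()) for i in range(1,k) if st[i][4]>1])
    d=(im.max(-1)<38).astype(np.uint8); d[:,:205]=0; k,l,st,c=cv2.connectedComponentsWithStats(d)
    print("dark",[(st[i][4],np.round(ray("top",c[i],.055)[:2],4).tolist()) for i in range(1,k) if 15<st[i][4]<120])
E
python3 - <<'E'
from h import *
go([.4745,.368,.084],-54)
slots(avg("top",2)); boards()
E
```

```text
grasp [0.4835 0.1422 0.141 ] toolyaw -78.07 w 60.0 F [-0.1  0.  -0.1] j [ 35.  16. -25.   0. -49.  67.]
 d/20mm tool [  1.88  -11.136   2.872] | turn/0.08 (tool z down) -5.251 t 68.6
blue [(np.int32(2), [0.547, -0.114]), (np.int32(2), [0.551, -0.135]), (np.int32(2), [0.537, -0.065])]
dark [(np.int32(23), [0.9585, -0.7114]), (np.int32(27), [0.9587, -0.8142]), (np.int32(28), [0.6816, -0.0467]), (np.int32(51), [0.5396, -0.1494]), (np.int32(59), [0.5237, -0.0554]), (np.int32(45), [0.5303, -0.1027])]
top [4.7420e-01 3.6860e-01 3.6551e+01 2.2551e+01 3.2200e-02]
side [4.94500e-01 3.57600e-01 7.23138e+01 5.33138e+01 2.25000e-02]
```

Request:
jog_arm([
  [0.17,-1,0,0],
  [0.17,-1,0,0],
  [0.17,-1,0,0],
  [0.17,-1,0,0],
  [0.17,-1,0,0],
  [0.17,-1,0,0],
  [0.17,-1,0,0],
  [0.17,-1,0,0],
  [0.17,-1,0,0],
  [0.17,-1,0,0],
])

```text
time_s: 70.0
tcp_pos: [0.4744, 0.3449, 0.3029]
ee_rot: [[0.979, 0.206, -0.0], [0.206, -0.979, -0.0], [-0.0, 0.0, -1.0]]
wrist_force: [-0.2, 0.1, 0.4]
gripper_width: 0.689
gripper_force: 0.0
```

Request:
jog_arm([
  [0.18,-1,0,0],
  [0,-0.14,1,-1],
  [0,0,1,-1],
  [0,0,0.87,-1],
  [0,0,0,-1],
  [0,0,0,-1],
  [0,0,0,-0.25],
  [0,0,0,0],
  [0,0,0,0],
])

```text
time_s: 70.9
tcp_pos: [0.4733, 0.3667, 0.2457]
ee_rot: [[0.81, 0.586, 0.0], [0.586, -0.81, 0.0], [0.0, -0.0, -1.0]]
wrist_force: [-0.3, 0.6, -0.6]
gripper_width: 0.688
gripper_force: 0.0
```

```bash
python3 - <<'E'
from h import *
go([.4745,.368,.024],-54)
slots(avg("top",2))
E
```

```text
grasp [0.4733 0.3667 0.0822] toolyaw -54.1 w 59.9 F [-0.3  0.6 -0.6] j [ 53.  28. -15.   0. -47.  73.]
 d/20mm tool [ 0.086 -0.018  2.908] | turn/0.08 (tool z down) -0.021 t 70.9
blue [(np.int32(2), [0.547, -0.114]), (np.int32(2), [0.551, -0.135])]
dark [(np.int32(27), [0.9587, -0.7121]), (np.int32(28), [0.9587, -0.8158]), (np.int32(29), [0.6814, -0.0469]), (np.int32(49), [0.54, -0.1496]), (np.int32(43), [0.5305, -0.1027]), (np.int32(38), [0.5204, -0.0566])]
```

Request:
jog_arm([
  [0.08,0,0.9,0],
  [0,0,0.9,0],
  [0,0,0.8,0],
  [0,0,0.31,0],
  [0,0,0,0],
])

```text
time_s: 71.5
tcp_pos: [0.4744, 0.3671, 0.1866]
ee_rot: [[0.81, 0.587, -0.001], [0.587, -0.81, -0.001], [-0.002, 0.001, -1.0]]
wrist_force: [0.5, -0.4, -0.6]
gripper_width: 0.691
gripper_force: 0.0
```

Request:
jog_arm([
  [0,0,0,0],
  [0,0,0,0],
  [0,0,0,0],
  [0,0,0,0],
  [0,0,0,0],
  [0,0,0,0],
  [0,0,0,0],
  [0,0,0,0],
  [0,0,0,0],
], grip=0)

```text
time_s: 72.4
tcp_pos: [0.4746, 0.3673, 0.1875]
ee_rot: [[0.809, 0.587, 0.0], [0.587, -0.809, 0.0], [0.0, -0.0, -1.0]]
wrist_force: [-0.8, -0.2, 0.4]
gripper_width: 0.186
gripper_force: 30.1
```

Request:
jog_arm([
  [0,0,-0.5,0],
  [0,0,-1,0],
  [0,0,-1,0],
  [0,0,-1,0],
  [0,0,-1,0],
  [0,0,-0.8,1],
  [0,0,0,1],
  [0,0,0,1],
  [0,0,0,1],
  [0,0,0,1],
])

```text
time_s: 73.4
tcp_pos: [0.4744, 0.367, 0.2939]
ee_rot: [[0.975, 0.222, -0.0], [0.222, -0.975, 0.0], [0.0, -0.0, -1.0]]
wrist_force: [0.1, 0.5, -0.2]
gripper_width: 0.177
gripper_force: 30.1
```

Request:
jog_arm([
  [0,0,0,0.26],
  [0,0,0,0],
  [0,0,0,0],
])

```text
time_s: 73.7
tcp_pos: [0.4745, 0.3672, 0.2935]
ee_rot: [[0.978, 0.206, 0.0], [0.206, -0.978, 0.0], [0.0, 0.0, -1.0]]
wrist_force: [0.1, -0.0, -0.9]
gripper_width: 0.184
gripper_force: 30.1
```

```bash
python3 -c "
from h import *
go([.4429,-.0231,.0495],-78.15); print(sense()['gripper_force'])"
```

```text
grasp [0.4745 0.3672 0.13  ] toolyaw -78.09 w 16.0 F [ 0.1 -0.  -0.9] j [ 53.  25. -12.   0. -53.  49.]
 d/20mm tool [-5.575 18.769  4.025] | turn/0.08 (tool z down) 0.013 t 73.7
30.127451566513628
```

Request:
jog_arm([
  [-0.6,1,0,0],
  [-0.6,1,0,0],
  [-0.6,1,0,0],
  [-0.6,1,0,0],
  [-0.6,1,0,0],
  [-0.6,1,0,0],
  [-0.6,1,0,0],
  [-0.6,1,0,0],
  [-0.6,1,0,0],
  [-0.18,1,0,0],
])

```text
time_s: 74.7
tcp_pos: [0.4054, 0.1474, 0.2935]
ee_rot: [[0.978, 0.207, -0.0], [0.207, -0.978, -0.0], [-0.0, 0.0, -1.0]]
wrist_force: [-0.1, -0.7, -1.0]
gripper_width: 0.185
gripper_force: 30.1
```

Request:
jog_arm([
  [0,1,0,0],
  [0,1,0,0],
  [0,1,0,0],
  [0,1,0,0],
  [0,1,0,0],
  [0,1,0,0],
  [0,1,0,0],
  [0,1,0,0],
  [0,0.77,0,0],
  [0,0,1,0],
])

```text
time_s: 75.7
tcp_pos: [0.4438, -0.0241, 0.2753]
ee_rot: [[0.979, 0.205, 0.007], [0.205, -0.979, 0.001], [0.007, 0.0, -1.0]]
wrist_force: [0.7, 0.3, -1.9]
gripper_width: 0.187
gripper_force: 30.1
```

Request:
jog_arm([
  [0,0,1,0],
  [0,0,1,0],
  [0,0,0,0],
  [0,0,0,0],
])

```text
time_s: 76.1
tcp_pos: [0.4427, -0.023, 0.2337]
ee_rot: [[0.979, 0.206, -0.0], [0.206, -0.979, -0.0], [-0.0, 0.0, -1.0]]
wrist_force: [-0.2, 0.3, -0.3]
gripper_width: 0.184
gripper_force: 30.1
```

```bash
python3 -c "
from h import *
go([.4429,-.0231,.0495],-78.15); print(sense()['gripper_force'])"
```

```text
grasp [ 0.4427 -0.0231  0.0702] toolyaw -78.1 w 16.0 F [-0.2  0.3 -0.3] j [ 18.  17. -37.   0. -36.  84.]
 d/20mm tool [0.008 0.003 1.035] | turn/0.08 (tool z down) 0.011 t 76.1
30.127313794218935
```

Request:
jog_arm([
  [0,0,0.5,0],
  [0,0,0.4,0],
  [0,0,0.14,0],
  [0,0,0,0],
  [0.5,0,0,0],
  [0.5,0,0,0],
  [0.5,0,0,0],
  [0.3,0,0,0],
  [0,0,0,0],
])

```text
time_s: 77.0
tcp_pos: [0.4789, -0.0153, 0.2124]
ee_rot: [[0.979, 0.205, 0.001], [0.205, -0.979, 0.0], [0.001, 0.0, -1.0]]
wrist_force: [0.2, -0.4, 1.4]
gripper_width: 0.183
gripper_force: 30.1
```

Request:
jog_arm([
  [0.3,0,0,0],
  [0.3,0,0,0],
  [0,0,0,0],
])

```text
time_s: 77.3
tcp_pos: [0.4903, -0.013, 0.2126]
ee_rot: [[0.979, 0.206, 0.002], [0.206, -0.979, 0.0], [0.002, 0.0, -1.0]]
wrist_force: [-0.0, 0.5, -1.2]
gripper_width: 0.18
gripper_force: 30.1
```

Request:
jog_arm([
  [0.4,0,0,0],
  [0.4,0,0,0],
  [0,0,0,0],
])

```text
time_s: 77.6
tcp_pos: [0.5065, -0.0095, 0.2126]
ee_rot: [[0.979, 0.206, 0.002], [0.206, -0.979, 0.0], [0.002, 0.0, -1.0]]
wrist_force: [-0.2, 0.1, -0.4]
gripper_width: 0.183
gripper_force: 30.1
```

Request:
jog_arm([
  [0.1,0,0,0],
  [0.1,0,0,0],
  [0,0,0,0],
])

```text
time_s: 77.9
tcp_pos: [0.5092, -0.009, 0.2125]
ee_rot: [[0.979, 0.205, 0.0], [0.205, -0.979, 0.0], [0.001, -0.0, -1.0]]
wrist_force: [0.3, 0.6, 0.3]
gripper_width: 0.18
gripper_force: 30.1
```

Request:
jog_arm([
  [0.1,0,0,0],
  [0.1,0,0,0],
  [0,0,0,0],
])

```text
time_s: 78.2
tcp_pos: [0.5132, -0.0082, 0.2126]
ee_rot: [[0.979, 0.205, 0.001], [0.205, -0.979, 0.0], [0.001, -0.0, -1.0]]
wrist_force: [-0.6, -0.4, -0.8]
gripper_width: 0.182
gripper_force: 30.1
```

```bash
python3 -c "
from h import *
go([.5114,-.0087,.049],-78.15); print(sense()['gripper_force'])"
```

```text
grasp [ 0.5133 -0.0081  0.0491] toolyaw -78.14 w 15.8 F [-0.6 -0.4 -0.8] j [ 17.  25. -29.   0. -37.  85.]
 d/20mm tool [-0.101  0.007  0.003] | turn/0.08 (tool z down) 0.001 t 78.2
30.142300170846283
```

Request:
jog_arm([
  [0.1,0,0,0],
  [0.1,0,0,0],
  [0,0,0,0],
])

```text
time_s: 78.5
tcp_pos: [0.5156, -0.0077, 0.2125]
ee_rot: [[0.979, 0.205, -0.005], [0.205, -0.979, -0.001], [-0.005, -0.0, -1.0]]
wrist_force: [-6.4, -0.4, 5.4]
gripper_width: 0.182
gripper_force: 31.9
```

Request:
jog_arm([
  [0.1,0,0,0],
  [0.1,0,0,0],
  [0,0,0,0],
])

```text
time_s: 78.8
tcp_pos: [0.5171, -0.0074, 0.2124]
ee_rot: [[0.979, 0.204, -0.013], [0.204, -0.979, -0.002], [-0.013, -0.0, -1.0]]
wrist_force: [-13.1, 1.3, 12.8]
gripper_width: 0.178
gripper_force: 33.8
```

Request:
jog_arm([
  [0.1,0,0,0],
  [0,0,0,0],
])

```text
time_s: 79.0
tcp_pos: [0.5179, -0.0072, 0.2123]
ee_rot: [[0.979, 0.204, -0.016], [0.204, -0.979, -0.003], [-0.017, -0.0, -1.0]]
wrist_force: [-16.0, 2.3, 16.0]
gripper_width: 0.182
gripper_force: 34.6
```

Request:
jog_arm([
  [0,0,0,0],
  [0,0,0,0],
  [0,0,0,0],
  [0,0,0,0],
  [0,0,0,0],
  [-0.3,0,-0.5,0],
  [0,0,-1,0],
  [0,0,-1,0],
  [0,0,-1,0],
  [0,0,-1,0],
], grip=40)

```text
time_s: 80.0
tcp_pos: [0.5174, -0.0073, 0.3047]
ee_rot: [[0.979, 0.206, 0.004], [0.206, -0.979, 0.001], [0.004, 0.0, -1.0]]
wrist_force: [1.0, -0.3, -0.2]
gripper_width: 0.46
gripper_force: 0.0
```

Request:
jog_arm([
  [0,0,-1,0],
  [0,0,-1,0],
  [0,0,-1,0],
  [0,0,-1,0],
  [0,-1,-0.5,0],
  [0,-1,0,0],
  [0,-1,0,0],
  [0,-1,0,0],
  [0,-1,0,0],
  [0,-1,0,0],
])

```text
time_s: 81.0
tcp_pos: [0.4922, 0.1109, 0.3939]
ee_rot: [[0.979, 0.206, 0.004], [0.206, -0.979, 0.002], [0.004, -0.001, -1.0]]
wrist_force: [0.7, -0.5, 0.3]
gripper_width: 0.463
gripper_force: 0.0
```

```bash
python3 - <<'E'
from h import *
go([.5914,.0685,.22],-168.1)
im=avg("top",3); slots(im); w=wins(im); d=w[1]-w[3]; print(np.degrees(np.arctan2(d[1],d[0]))-90)
crop(im,205,150,133,100,6,"c_13")
E
```

```text
grasp [0.4928 0.1112 0.2304] toolyaw -78.13 w 40.3 F [ 0.7 -0.5  0.3] j [ 31.  11. -17.   0. -62.  71.]
 d/20mm tool [4.384 3.102 0.537] | turn/0.08 (tool z down) 19.628 t 81.0
blue [(np.int32(2), [0.521, 0.008])]
dark [(np.int32(26), [0.9586, -0.7161]), (np.int32(27), [0.9587, -0.8142]), (np.int32(28), [0.6816, -0.0467]), (np.int32(56), [0.54, -0.1489]), (np.int32(47), [0.5307, -0.1023]), (np.int32(45), [0.5016, 0.0495]), (np.int32(44), [0.52, -0.0561]), (np.int32(50), [0.5117, -0.0097])]
11.868635831705163
```

View pics/c_13.png

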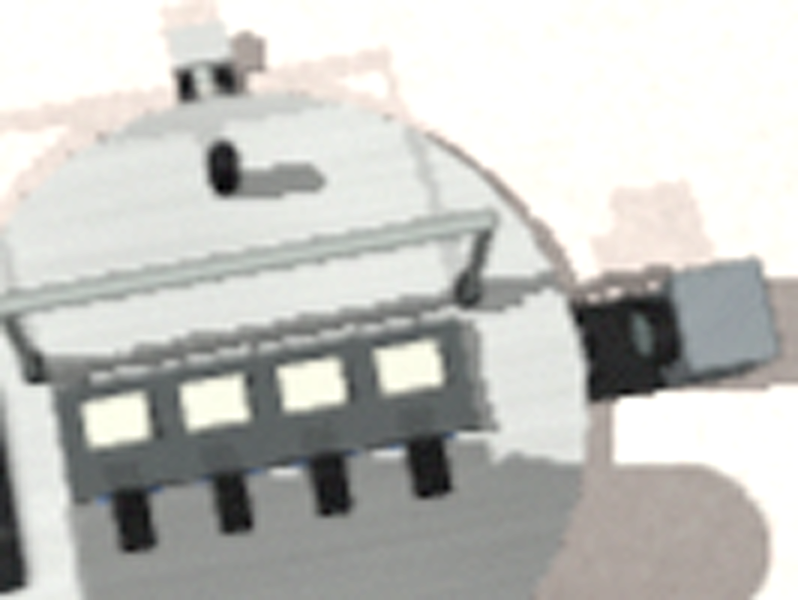

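All four boards are home side by side, the lever raised, the table in its detent. Now close the lever.

Request:
jog_arm([
  [0.88,0.62,0.1,0],
  [0.88,0.62,0.1,0],
  [0.88,0.62,0.1,0],
  [0.88,0.62,0.1,0],
  [0.87,0.62,0.1,0],
  [0,0,0,1],
  [0,0,0,1],
  [0,0,0,1],
  [0,0,0,1],
  [0,0,0,1],
])

```text
time_s: 82.15
tcp_pos: [0.5911, 0.0664, 0.3831]
ee_rot: [[0.981, -0.196, 0.002], [-0.196, -0.981, 0.0], [0.001, -0.001, -1.0]]
wrist_force: [0.4, -0.2, -0.4]
gripper_width: 0.463
gripper_force: 0.0
```

Request:
jog_arm([
  [0,0,0,1],
  [0,0,0,1],
  [0,0,0,1],
  [0,0,0,1],
  [0,0,0,1],
  [0,0,0,1],
  [0,0,0,1],
  [0,0,0,1],
  [0,0,0,1],
  [0,0,0,1],
])

```text
time_s: 83.15
tcp_pos: [0.5911, 0.0664, 0.3832]
ee_rot: [[0.542, -0.84, 0.002], [-0.84, -0.542, 0.0], [0.001, -0.002, -1.0]]
wrist_force: [-0.2, -0.1, 0.8]
gripper_width: 0.46
gripper_force: 0.0
```

Request:
jog_arm([
  [0,0,0,1],
  [0,0,0,1],
  [0,0,0,1],
  [0,0,0,1],
  [0,0,0,0.63],
  [0,0,0,0],
  [0,0,0,0],
])

```text
time_s: 83.85
tcp_pos: [0.591, 0.0667, 0.383]
ee_rot: [[0.206, -0.979, 0.001], [-0.979, -0.206, 0.0], [0.0, -0.001, -1.0]]
wrist_force: [-0.4, -0.1, -0.4]
gripper_width: 0.457
gripper_force: 0.0
```

```bash
python3 - <<'E'
from h import *
go([.5914,.0685,.153],-168.1)
E
```

```text
grasp [0.5911 0.0668 0.2195] toolyaw -168.11 w 39.7 F [-0.4 -0.1 -0.4] j [ 22.  20.  -6.   0. -64. -10.]
 d/20mm tool [-0.082 -0.027  3.323] | turn/0.08 (tool z down) -0.001 t 83.8
```

Request:
jog_arm([
  [-0.08,-0.03,0.9,0],
  [0,0,0.9,0],
  [0,0,0.9,0],
  [0,0,0.6,0],
  [0,0,0,0],
])

```text
time_s: 84.35
tcp_pos: [0.5907, 0.0687, 0.3148]
ee_rot: [[0.206, -0.979, -0.004], [-0.979, -0.206, -0.001], [0.0, 0.004, -1.0]]
wrist_force: [-0.6, -0.6, 0.4]
gripper_width: 0.458
gripper_force: 0.0
```

Request:
jog_arm([
  [0,0,0,0],
  [0,0,0,0],
  [0,0,0,0],
  [0,0,0,0],
  [0,0,0,0],
  [0,0,0,0],
  [0,0,0,0],
], grip=0)

```text
time_s: 85.05
tcp_pos: [0.5914, 0.0691, 0.3172]
ee_rot: [[0.206, -0.979, 0.002], [-0.979, -0.206, 0.0], [-0.0, -0.002, -1.0]]
wrist_force: [0.5, 0.6, 3.5]
gripper_width: 0.102
gripper_force: 29.9
```

Request:
jog_arm([
  [0,0.52,-0.041,0],
  [0,0.522,0.011,0],
  [0,0.519,0.063,0],
  [0,0.509,0.114,0],
  [0,0.496,0.165,0],
  [0,0.477,0.213,0],
  [0,0.453,0.26,0],
  [0,0.425,0.304,0],
  [0,0,0,0],
])

```text
time_s: 85.95
tcp_pos: [0.5125, 0.0526, 0.2931]
ee_rot: [[0.205, -0.979, -0.005], [-0.979, -0.205, -0.001], [-0.0, 0.005, -1.0]]
wrist_force: [0.4, 4.0, -2.2]
gripper_width: 0.101
gripper_force: 30.0
```

```bash
python3 - <<'E'
from h import *
go([.4773,.0446,.051],-168.1)
E
```

```text
grasp [0.5118 0.0525 0.1296] toolyaw -168.17 w 8.8 F [ 0.4  4.  -2.2] j [ 24.  18. -24.  -0. -49. -12.]
 d/20mm tool [0.035 1.751 3.936] | turn/0.08 (tool z down) -0.016 t 86.0
```

Request:
jog_arm([
  [0,0.392,0.344,0],
  [0,0.356,0.382,0],
  [0,0.316,0.416,0],
  [0,0.273,0.445,0],
  [0,0.227,0.47,0],
  [0,0.179,0.491,0],
  [0,0.13,0.506,0],
  [0,0.078,0.517,0],
  [0,0.026,0.521,0],
  [0,0,0,0],
])

```text
time_s: 86.95
tcp_pos: [0.4768, 0.045, 0.2141]
ee_rot: [[0.208, -0.978, 0.002], [-0.978, -0.208, -0.001], [0.001, -0.002, -1.0]]
wrist_force: [2.5, 2.0, 11.5]
gripper_width: 0.102
gripper_force: 30.0
```

```bash
python3 - <<'E'
from h import *
go([.4773,.0446,.051],-168.1)
im=avg("top",3); slots(im); w=wins(im); d=w[1]-w[3]; print(np.degrees(np.arctan2(d[1],d[0]))-90)
E
```

```text
grasp [0.4772 0.0449 0.0506] toolyaw -167.99 w 8.9 F [ 2.5  2.  11.5] j [ 25.  22. -33.   0. -35. -13.]
 d/20mm tool [ 0.014 -0.001 -0.021] | turn/0.08 (tool z down) 0.023 t 87.0
blue [(np.int32(2), [0.557, -0.161]), (np.int32(2), [0.547, -0.114]), (np.int32(2), [0.551, -0.135]), (np.int32(2), [0.527, -0.018])]
dark [(np.int32(21), [0.9584, -0.5159]), (np.int32(21), [0.9584, -0.7083]), (np.int32(24), [0.9585, -0.8095]), (np.int32(26), [0.6814, -0.0466]), (np.int32(22), [0.5742, 0.0394]), (np.int32(50), [0.54, -0.1495]), (np.int32(76), [0.5175, -0.0083]), (np.int32(45), [0.5301, -0.1028]), (np.int32(45), [0.5202, -0.0562])]
12.072951495651324
```

Request:
jog_arm([
  [0,0,0,0],
  [0,0,0,0],
  [0,0,0,0],
  [0,0,0,0],
  [0,0,-1,0],
  [0,0,-1,0],
  [0,0,-1,0],
  [0,0,-1,0],
  [0,0,-1,0],
  [0,0,-1,0],
], grip=40)

```text
time_s: 88.1
tcp_pos: [0.4748, 0.0443, 0.3328]
ee_rot: [[0.205, -0.979, -0.003], [-0.979, -0.205, -0.001], [0.001, 0.004, -1.0]]
wrist_force: [0.0, -0.1, 0.0]
gripper_width: 0.456
gripper_force: 0.0
```

```bash
python3 - <<'E'
from h import *
go([.6813,-.0469,.17],102)
im=avg("top",3)
u,v=proj("top",[.4773,.0446,.054]).round().astype(int); s=im[v-10:v+11,u-10:u+11].max(-1)
n,l,st,c=cv2.connectedComponentsWithStats((s<60).astype(np.uint8)); print([(st[k][4],ray("top",c[k]+[u-10,v-10],.054).round(4)) for k in range(1,n)])
E
```

```text
grasp [0.4743 0.0441 0.1693] toolyaw -168.15 w 39.7 F [ 0.  -0.1  0. ] j [ 25.  12. -26.  -0. -53. -13.]
 d/20mm tool [ 6.579 -9.195 -0.063] | turn/0.08 (tool z down) 19.601 t 88.1
[(np.int32(197), array([0.4778, 0.0422, 0.054 ])), (np.int32(8), array([0.4854, 0.0736, 0.054 ])), (np.int32(1), array([0.4647, 0.0641, 0.054 ])), (np.int32(2), array([0.4564, 0.0651, 0.054 ]))]
```

Request:
jog_arm([
  [0.66,-0.92,0,0],
  [0.66,-0.92,0,0],
  [0.66,-0.92,0,0],
  [0.66,-0.92,0,0],
  [0.66,-0.92,0,0],
  [0.66,-0.92,0,0],
  [0.66,-0.92,0,0],
  [0.66,-0.92,0,0],
  [0.66,-0.92,0,0],
  [0.66,-0.92,0,0],
])

```text
time_s: 89.25
tcp_pos: [0.6831, -0.0471, 0.33]
ee_rot: [[0.205, -0.979, -0.005], [-0.979, -0.205, -0.0], [-0.001, 0.005, -1.0]]
wrist_force: [0.1, 0.9, 0.7]
gripper_width: 0.46
gripper_force: 0.0
```

Request:
jog_arm([
  [0,0,0,1],
  [0,0,0,1],
  [0,0,0,1],
  [0,0,0,1],
  [0,0,0,1],
  [0,0,0,1],
  [0,0,0,1],
  [0,0,0,1],
  [0,0,0,1],
  [0,0,0,1],
])

```text
time_s: 90.25
tcp_pos: [0.6823, -0.0467, 0.33]
ee_rot: [[-0.562, -0.827, -0.005], [-0.827, 0.562, -0.0], [0.003, 0.004, -1.0]]
wrist_force: [-0.3, -0.7, 0.3]
gripper_width: 0.457
gripper_force: 0.0
```

Request:
jog_arm([
  [0,0,0,1],
  [0,0,0,1],
  [0,0,0,1],
  [0,0,0,1],
  [0,0,0,1],
  [0,0,0,1],
  [0,0,0,1],
  [0,0,0,1],
  [0,0,0,1],
  [0,0,0,0.6],
])

```text
time_s: 91.25
tcp_pos: [0.6823, -0.0466, 0.33]
ee_rot: [[-0.979, -0.206, -0.005], [-0.206, 0.979, -0.0], [0.005, 0.001, -1.0]]
wrist_force: [-0.2, -0.3, 0.2]
gripper_width: 0.463
gripper_force: 0.0
```

Request:
jog_arm([
  [0,0,0,0],
  [0,0,0,0],
])

```text
time_s: 91.45
tcp_pos: [0.6826, -0.0466, 0.3311]
ee_rot: [[-0.978, -0.209, -0.003], [-0.209, 0.978, -0.0], [0.003, 0.0, -1.0]]
wrist_force: [0.1, -0.7, -0.3]
gripper_width: 0.459
gripper_force: 0.0
```

```bash
python3 - <<'E'
from h import *
go([.6813,-.0469,.07],102)
im=avg("top",3); w=wins(im); d=w[0]-w[3]; print(np.degrees(np.arctan2(d[1],d[0]))-90)
u,v=proj("top",[.4773,.0446,.054]).round().astype(int); s=im[v-10:v+11,u-10:u+11].max(-1)
n,l,st,c=cv2.connectedComponentsWithStats((s<60).astype(np.uint8)); print([(st[k][4],ray("top",c[k]+[u-10,v-10],.054).round(4)) for k in range(1,n)])
E
```

```text
grasp [ 0.682  -0.0466  0.1676] toolyaw 102.08 w 39.9 F [ 0.1 -0.7 -0.3] j [ 10.  31.   4.  -0. -63. -88.]
 d/20mm tool [ 0.023 -0.008  4.881] | turn/0.08 (tool z down) 0.017 t 91.5
11.881115286186684
[(np.int32(26), array([0.4764, 0.0436, 0.054 ]))]
```

Request:
jog_arm([
  [0.02,0,1,0],
  [0,0,1,0],
  [0,0,1,0],
  [0,0,1,0],
  [0,0,0.88,0],
  [0,0,0,0],
  [0,0,0,0],
])

```text
time_s: 92.3
tcp_pos: [0.6827, -0.0467, 0.2355]
ee_rot: [[-0.978, -0.209, -0.0], [-0.209, 0.978, -0.0], [0.0, -0.0, -1.0]]
wrist_force: [-0.1, 1.4, 0.1]
gripper_width: 0.463
gripper_force: 0.0
```

Request:
jog_arm([
  [0,0,0,0],
  [0,0,0,0],
  [0,0,0,0],
  [0,0,0,0],
  [0,0,0,0],
  [0,0,0,0],
], grip=0)

```text
time_s: 92.9
tcp_pos: [0.6826, -0.0462, 0.236]
ee_rot: [[-0.978, -0.209, 0.001], [-0.209, 0.978, 0.0], [-0.001, 0.0, -1.0]]
wrist_force: [-0.6, 3.0, 3.0]
gripper_width: 0.171
gripper_force: 30.0
```

Request:
jog_arm([
  [0.005,0.23,0,-0.5],
  [0.01,0.35,0,-0.75],
  [0.018,0.46,0,-1],
  [0.018,0.46,0,-1],
  [0.018,0.46,0,-1],
  [0.018,0.46,0,-1],
  [0.018,0.46,0,-1],
  [0.018,0.46,0,-1],
  [0.018,0.46,0,-1],
  [0,0,0,0],
])

```text
time_s: 93.9
tcp_pos: [0.6443, 0.0176, 0.236]
ee_rot: [[-0.643, -0.766, 0.001], [-0.766, 0.643, -0.001], [-0.0, -0.002, -1.0]]
wrist_force: [2.0, -1.7, 0.8]
gripper_width: 0.172
gripper_force: 30.0
```

```bash
python3 - <<'E'
from h import *
a=np.array([.5687,-.0705]); s=sense(); R=s["ee_rot"]; g=(s["tcp_pos"]+R[:,2]*r.tcp_to_grasp)[:2]-a; print(np.hypot(*g),np.degrees(np.arctan2(g[1],g[0])))
go([.545,.042,.07],-168)
E
```

```text
0.11609983654874027 49.24578595175366
grasp [0.6445 0.0174 0.0725] toolyaw 139.96 w 15.0 F [ 2.  -1.7  0.8] j [ 16.  33.  -8.   0. -49. -56.]
 d/20mm tool [2.26  4.599 0.114] | turn/0.08 (tool z down) -11.353 t 93.9
```

Request:
jog_arm([
  [0.018,0.46,0,-1],
  [0.018,0.46,0,-1],
  [0.018,0.46,0,-1],
  [0.018,0.46,0,-1],
  [0.018,0.46,0,-1],
  [0.018,0.46,0,-1],
  [0.018,0.46,0,-1],
  [0.018,0.46,0,-1],
  [0.018,0.46,0,-1],
  [0.018,0.46,0,-1],
])

```text
time_s: 94.9
tcp_pos: [0.5597, 0.0447, 0.2359]
ee_rot: [[0.101, -0.995, 0.005], [-0.995, -0.101, 0.001], [-0.001, -0.005, -1.0]]
wrist_force: [3.3, 2.0, -1.3]
gripper_width: 0.179
gripper_force: 30.0
```

Request:
jog_arm([
  [0.018,0.46,0,-1],
  [0.01,0.24,0,-0.5],
  [0,0,0,0],
  [0,0,0,0],
])

```text
time_s: 95.3
tcp_pos: [0.5524, 0.0434, 0.2361]
ee_rot: [[0.217, -0.976, 0.025], [-0.976, -0.217, 0.006], [-0.001, -0.026, -1.0]]
wrist_force: [25.9, -1.5, -20.1]
gripper_width: 0.171
gripper_force: 30.2
```

```bash
python3 - <<'E'
from h import *
a=np.array([.5687,-.0705]); s=sense(); R=s["ee_rot"]; g=(s["tcp_pos"]+R[:,2]*r.tcp_to_grasp)[:2]-a; print(np.hypot(*g),np.degrees(np.arctan2(g[1],g[0])))
go([.545,.042,.07],-168)
E
```

```text
0.11561453559688827 96.02465734815668
grasp [0.5566 0.0445 0.0726] toolyaw -167.46 w 14.9 F [ 25.9  -1.5 -20.1] j [ 21.  25. -22.   0. -41.  -9.]
 d/20mm tool [-0.005  0.595  0.116] | turn/0.08 (tool z down) 0.118 t 95.3
```

Request:
jog_arm([
  [0,0.2,0,0],
  [0,0,0,0],
  [0,0,0,0],
])

```text
time_s: 95.6
tcp_pos: [0.5509, 0.0431, 0.2361]
ee_rot: [[0.218, -0.975, 0.033], [-0.976, -0.218, 0.008], [-0.001, -0.034, -0.999]]
wrist_force: [34.9, -2.9, -28.0]
gripper_width: 0.175
gripper_force: 30.3
```

Request:
jog_arm([
  [0,0.2,0,0],
  [0,0,0,0],
  [0,0,0,0],
])

```text
time_s: 95.9
tcp_pos: [0.5494, 0.0429, 0.2363]
ee_rot: [[0.219, -0.975, 0.041], [-0.976, -0.219, 0.01], [-0.001, -0.042, -0.999]]
wrist_force: [42.7, -2.7, -36.8]
gripper_width: 0.175
gripper_force: 30.3
```

Request:
jog_arm([
  [0,-0.4,0,0],
  [0,-0.4,0,0],
  [0,0,0,0],
  [0,0,0,0],
])

```text
time_s: 96.3
tcp_pos: [0.5556, 0.0442, 0.2362]
ee_rot: [[0.216, -0.976, 0.011], [-0.976, -0.216, 0.003], [-0.001, -0.011, -1.0]]
wrist_force: [9.8, 0.4, -5.4]
gripper_width: 0.174
gripper_force: 29.9
```

Request:
jog_arm([
  [0,0.2,0,-0.2],
  [0,0.2,0,-0.2],
  [0,0,0,0],
  [0,0,0,0],
])

```text
time_s: 96.7
tcp_pos: [0.5521, 0.0434, 0.2363]
ee_rot: [[0.249, -0.968, 0.026], [-0.969, -0.248, 0.007], [-0.0, -0.027, -1.0]]
wrist_force: [27.3, -1.1, -20.3]
gripper_width: 0.172
gripper_force: 30.1
```

Request:
jog_arm([
  [0,0.2,0,-0.2],
  [0,0.2,0,-0.2],
  [0,0,0,0],
])

```text
time_s: 97.0
tcp_pos: [0.5416, 0.0414, 0.2364]
ee_rot: [[0.28, -0.96, 0.017], [-0.96, -0.28, 0.005], [-0.0, -0.018, -1.0]]
wrist_force: [15.0, 3.5, -10.5]
gripper_width: 0.173
gripper_force: 30.0
```

```bash
python3 - <<'E'
from h import *
a=np.array([.5687,-.0705]); s=sense(); R=s["ee_rot"]; g=(s["tcp_pos"]+R[:,2]*r.tcp_to_grasp)[:2]-a; print(np.hypot(*g),np.degrees(np.arctan2(g[1],g[0])))
go([.545,.042,.07],-168)
im=avg("top",2); cv2.imwrite("pics/t20.png",im)
for n in("lever_grip","post","lever"): print(n,[(np.round(d["centre"],3).tolist(),round(d["conf"],2)) for d in eyes.spot_in("top",n)][:2])
E
```

```text
0.11532275943791674 102.16756897456449
grasp [0.5444 0.0422 0.0729] toolyaw -163.75 w 15.1 F [ 15.    3.5 -10.5] j [ 21.  25. -24.   0. -41.  -5.]
 d/20mm tool [ 0.02  -0.023  0.146] | turn/0.08 (tool z down) 0.927 t 97.0
lever_grip [([0.557, -0.129, 0.053], 0.64)]
post [([0.572, -0.086, 0.026], 0.56)]
lever [([0.555, -0.126, 0.058], 0.57)]
```

It clicked through to about 102° (90° past loading). Ease off, release, lift away.

Request:
jog_arm([
  [0,-0.12,0,0],
  [0,0,0,0],
  [0,0,0,0],
])

```text
time_s: 97.55
tcp_pos: [0.5424, 0.0416, 0.2364]
ee_rot: [[0.279, -0.96, 0.012], [-0.96, -0.279, 0.004], [-0.0, -0.012, -1.0]]
wrist_force: [9.6, 3.1, -5.4]
gripper_width: 0.176
gripper_force: 29.9
```

Request:
jog_arm([
  [0,0,0,0],
  [0,0,0,0],
  [0,0,0,0],
  [0,0,0,0],
  [0,0,0,0],
  [0,0,-0.5,0],
  [0,0,-1,0],
  [0,0,-1,0],
  [0,0,-1,0],
  [0,0,-1,0],
], grip=50)

```text
time_s: 98.55
tcp_pos: [0.539, 0.0401, 0.3268]
ee_rot: [[0.279, -0.96, -0.0], [-0.96, -0.279, -0.0], [0.0, 0.0, -1.0]]
wrist_force: [0.6, -1.0, -0.3]
gripper_width: 0.573
gripper_force: 0.0
```

Request:
jog_arm([
  [-1,0,-1,0],
  [-1,0,0,0],
  [-1,0,0,0],
  [-1,0,0,0],
  [-1,0,0,0],
  [-1,0,0,0],
  [-1,0,0,0],
  [-1,0,0,0],
  [0,0,0,0],
  [0,0,0,0],
])

```text
time_s: 99.55
tcp_pos: [0.4943, 0.1939, 0.3457]
ee_rot: [[0.28, -0.96, -0.0], [-0.96, -0.28, -0.0], [0.0, 0.0, -1.0]]
wrist_force: [-0.4, -0.1, -0.5]
gripper_width: 0.575
gripper_force: 0.0
```

```bash
python3 - <<'E'
from h import *
go([.545,.042,.07],-168)
im=avg("top",3); crop(im,205,150,133,100,6,"c_14")
E
```

```text
grasp [0.4943 0.1939 0.1822] toolyaw -163.73 w 50.0 F [-0.4 -0.1 -0.5] j [ 39.  16. -18.   0. -56. -23.]
 d/20mm tool [ 8.    -0.307  5.611] | turn/0.08 (tool z down) 0.931 t 99.5
```

View pics/c_14.png

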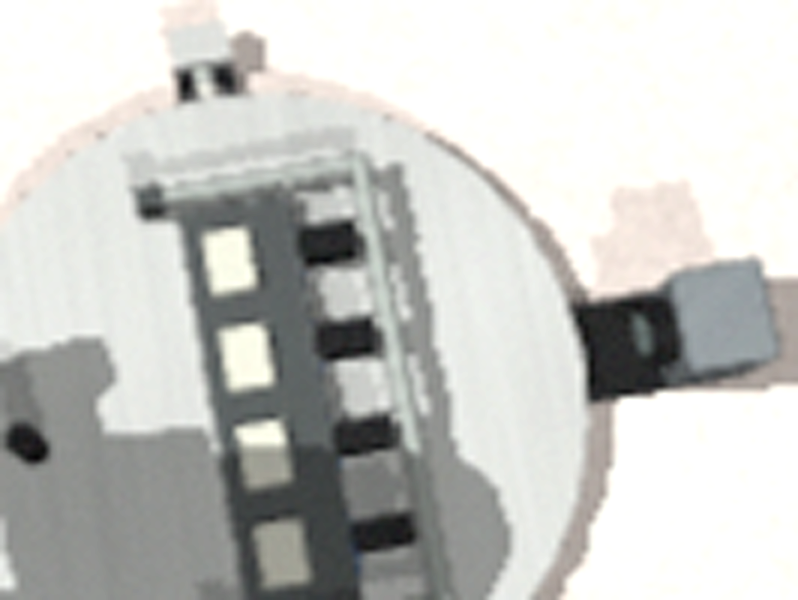

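All four boards sit behind the shut bar with the slots facing the camera. A last check of the angle, then hand in.

```bash
python3 - <<'E'
from h import *
f=lambda x,y:(205+x/6-.4,150+y/6-.4)
W=np.array([ray("top",f(*p),.04)[:2] for p in[(230,260),(247,356),(264,453),(283,552)]]); d=W[0]-W[3]; print(np.degrees(np.arctan2(d[1],d[0]))+90, "loading was 11.87 -> want 101.9")
P=ray("top",f(27,442),.087)[:2]-[.5687,-.0705]; print("post",np.degrees(np.arctan2(P[1],P[0])))
cr=cv2.imread("pics/c_14.png"); x,y=f(357,170); 
E
```

```text
101.88112140938676 loading was 11.87 -> want 101.9
post 102.94259617562732
```

```bash
python3 -c "
from station import r
print(r.finish_job())"
```

```text
the job is handed in; nothing more can be done
None
```

The job is handed in, though the hand-in gave no verdict: all four boards are home in their slots behind the shut lever, and the table sits in the inspection detent, a quarter turn on to within 0.1° by camera.

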